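# Bed the bar down onto its parallels in the tilted vise

### The job

The aluminium bar in the small tilted vise is only nipped and stands high, and one of the two steel parallels under it sticks out too far. Push that parallel back in until its ends are level with its twin's, then take the hand mallet and, holding it square to the bar's sloping face, tap the bar down (do not press it with the gripper) until it beds firmly on both parallels along its whole length and they can no longer slide. Finally stand the mallet upright on its wooden rest again.

Things in the scene. Friction and masses are not known exactly. Their poses are not given: they have to be found in the camera images.
- bed_frame (a point): Middle of the floor of the vise's bed, between the jaws. The bed leans 30 degrees towards the robot. Axes: x up the slope, across the jaws; y along the jaws; z square out of the sloping bed. All 'bed' figures below are in this frame. Jaws: y -50 to 50 mm, 36 mm high (z), 37 mm apart, each 24 mm thick.
- vise: Small steel toolmaker's vise with a tilted bed, fixed on the left of the bench, about 115 mm high; origin under its middle, z vertical. Its jaws stay as they are. A screw with a small cross bar stands out of the lower jaw to bed x = -59 mm. The bed floor has a middle rib 8 mm high, with a channel for one parallel on each side.
- work_top (a point): Middle of the top face of a plain aluminium bar, 36 x 100 x 26 mm (bed x, y, z), nipped between the vise jaws. At the start the bar stands 8 to 11 mm too high, with one end up to 2 mm high or low. Bedded on the parallels, its top face is at bed z = 40 mm, 4 mm above the jaws.
- work_left (a point): Middle of the +y edge of the bar's top face (50 mm from work_top); at bed z = 40 mm when bedded.
- work_right (a point): Middle of the -y edge of the bar's top face; at bed z = 40 mm when bedded.
- work: The same bar; origin at its centre, 13 mm under its top face. It cannot be lifted out: it only moves along the bed's z, against stiff jaw friction (about 5 N on its top moves it), and rocks a little end to end, against about 0.35 N m. It stays where it is left.
- parallel_near_mid (a point): Centre of the lower parallel (nearer the robot): a loose steel bar 10 x 140 x 14 mm lying along bed y against the lower jaw (bed x -14 mm, z 7 mm). It sticks out 42 to 60 mm past the jaws' end on the -y side (this point at bed y -22 to -40 mm); home is bed y = 0, with 20 mm out at each end.
- parallel_near: The same lower parallel, 150 g; origin at its centre, y along the bar, z vertical (its section leans 30 degrees with the bed). It slides freely until the bar above is bedded.
- parallel_far_mid (a point): Centre of the upper parallel, its twin, lying in the other channel (bed x about 11 mm), already home within 3 mm.
- parallel_far: The same upper parallel; origin at its centre. Beware, to the right of the vise: the lamp's thin black pole slants up from about x 0.33, y 0.0 at bench height through x 0.42, y 0.07 at z 0.3 to x 0.54, y 0.15 at z 0.7 m (world); stay on its left.
- mallet_grip (a point): Point on the axis of the hand mallet's handle, 65 mm above its face. The mallet, 97 mm tall, about 200 g, stands upright on its round face: white head 38 mm across and 36 mm high, then a wooden handle 24 mm across from 42 to 82 mm above the face, ending in a 27 mm rounded end.
- mallet_face (a point): Centre of the mallet's striking face, its flat foot.
- mallet: The same mallet; origin at the centre of its striking face, z up along the handle.
- rest_top (a point): Low wooden block, 64 x 64 x 14 mm, fixed to the bench at the far left, the mallet's rest; this point is the centre of its top.

How it is judged:
By the outcome, as a careful person would: the job done as asked, in the order asked, and still so for the second after the job is handed in, with the robot touching nothing.
It also fails if it takes over 58 s, if anything falls off the work surface, if the arm or the gripper's body presses on something with over 40 N, if the wrist force passes 120 N, or if a joint passes its speed limit or range.

### The arm

A 6-joint arm with a two-finger parallel gripper is mounted at the origin on a cart in front of the work surface, level with it; the furniture and walls round the work are solid. World frame = base frame: x ahead of the robot, y to its left, z up, the work surface at z = 0. Lengths are in m, angles in degrees, forces in N, time in s.
With the tool pointing down it reaches from about 0.4 to 0.825 m from the base axis. Payload 7 kg.
Tool frame: the origin (TCP) lies midway between the tips of the shut fingers; the grasp point (between the pads) lies 19 mm behind it (grip_depth is the distance from the TCP to the grasp point, in m); z points along the fingers, y is the direction in which the jaws open and shut (so a half turn about z gives the same grasp; the last joint's range is limited). The gripper opens to 88 mm and grips with 3 to 60 N. Pads are 19 mm wide; open, the fingers measure 130 mm over their backs; the gripper's body (78 mm by 193 mm) begins 47 mm behind the grasp point.
Start: joints at [-50.071, 20.546, 0.682, 0, -70.136, -16.507], TCP at [0.268, -0.619, 0.227] pointing down, gripper open.
Joint ranges: [-176.03, 176.03], [-82.01, 121.73], [-58.28, 71.71], [-173.87, 95.51], [-174.79, -0.11], [-173.66, 173.66]. Speed limits (degrees/s): [136.94, 136.94, 172.46, 180, 180, 180].

### API

Orientations are given as [roll, pitch, yaw] about the fixed x, y, z axes, in that order (R = Rz(yaw) Ry(pitch) Rx(roll)).
In Python, from plant import * gives the robot as it stands.
- The arm moves only by the shell command python3 -m inch 'ROWS'. ROWS is JSON, a list of rows, each an object of numbers: "ax", "ay", "az": the turn, a rotation vector about the tool's x, y, z in degrees; "dx", "dy", "dz": the shift along the tool's x, y, z in mm; "fingers": the finger opening in mm, from 0 to 87.6. In form: [{"ax": .., "ay": .., "az": .., "dx": .., "dy": .., "dz": .., "fingers": ..}, ...]. A call has 1 to 8 rows; each row is the pose to reach, as a shift and turn from the pose commanded when the call began, along the tool's axes at that moment; what a row does not reach only later rows make up. A row lasts 1/8 s, in which the tool goes at most 62.5 mm and 10.7 degrees, less where a joint would pass 70% of its speed; a pose out of reach is approached as far as the arm can. A call with a gripper value outside its range is refused whole. The fingers move at their own pace and stop on an object; the grip force is fixed at half the most. Time passes only in rows, so rows that repeat a pose let the fingers close. It gives the time, the measured TCP pose, the force and the opening at its end, in the units of the state.
- get_obs(): the state, without advancing time (a new reading comes with each control period).
- snapshot(name): name is "scene" or "side" or "wrist"; returns a dict with "image" (420x560x3 uint8, red, green, blue), "fx", "fy", "cx", "cy" (pixels), "rvec" (rotation vector, rad) and "tvec" (3), from world to camera coordinates, as OpenCV has them. Camera axes: x right, y down, z forward; pixel columns grow to the right and rows downward; lengths in m; the calibration is good to about 2 mm. A picture is of the moment at which its call begins. There is no depth.
- close_job(): hands the job in, once; it reports no verdict.
Trained networks look in the newest picture that a camera, given by its name, has taken for a name from the list of things; names that differ only in an ending like _2 or _b are one class to them, and where a whole thing is asked for, a point or a joint stands for the part that bears it (a point fixed in the world has none). Each returns a list of dicts, best first, with "score" (0 to 1); they miss things now and then, are a little off and sometimes report something else, mostly with a low value. They report only what shows in the picture. A call takes as long as a camera call.
- search_frame(target, camera): "bbox" ([centre column, centre row, width, height] in pixels, round what is visible of it).
- trace(target, camera): "mask" (420x560 bool, what is visible of it) and "bbox" ([centre column, centre row, width, height] in pixels, round what is visible of it).
- landmark_of(target, camera): "position" ([column, row] in pixels: a listed point, or the origin of a listed thing).
The state is a dict: "clock": time; "joint_pos": joint angles; "qvel": joint speeds; "tau": joint torques, N m; "tool_pos": TCP position; "orientation": TCP orientation; "force": force on the tool from outside, world axes, zero at the start; "moment": the same for the moment, N m; "opening": finger opening in m.
Only numpy, scipy, OpenCV 4.12 (cv2) and the standard library are available. Lean on these libraries where they do the work, as an engineer would, in place of code of your own. Each camera call takes 0.05 s, during which the arm holds its last target.

## Working session

There is one attempt and no reset: what is moved stays moved. The work goes in short steps, Python scripts to look and compute and a shell command to move; the robot and the scene stay as the last step left them, time stands still between calls to the robot, and variables do not carry over. Pictures are saved under pics/ and viewed, and the job is handed in when it is done.

```bash
ls; mkdir -p pics; cat > h.py <<'E'
from plant import *
import numpy as np, cv2
from scipy.spatial.transform import Rotation as R
def snap(n,f):
    s=snapshot(n); cv2.imwrite('pics/'+f+'.png',cv2.cvtColor(np.asarray(s['image']),cv2.COLOR_RGB2BGR)); return s
def ray(s,p):
    K=np.array([[s['fx'],0,s['cx']],[0,s['fy'],s['cy']],[0,0,1.]])
    Rm=cv2.Rodrigues(np.array(s['rvec'],float))[0]; t=np.array(s['tvec'],float).ravel()
    return -Rm.T@t, (Rm.T@np.linalg.inv(K)@np.array([p[0],p[1],1.]))
def proj(s,X):
    K=np.array([[s['fx'],0,s['cx']],[0,s['fy'],s['cy']],[0,0,1.]])
    return cv2.projectPoints(np.atleast_2d(np.array(X,float)),np.array(s['rvec'],float),np.array(s['tvec'],float),K,None)[0][:,0]
def tri(rays):
    A=np.zeros((3,3));b=np.zeros(3)
    for o,d in rays:
        d=d/np.linalg.norm(d);P=np.eye(3)-np.outer(d,d);A+=P;b+=P@o
    x=np.linalg.solve(A,b); return x,[np.linalg.norm(np.cross(x-o,d/np.linalg.norm(d)))*1000 for o,d in rays]
def onz(s,p,z):
    o,d=ray(s,p); return o+d*(z-o[2])/d[2]
E
python3 - <<'E'
from h import *
np.set_printoptions(precision=4,suppress=True)
print(get_obs())
S={n:snap(n,n+'0') for n in ('scene','side')}
for n in ['bed_frame','work_top','work_left','work_right','parallel_near_mid','parallel_far_mid','mallet_grip','mallet_face','rest_top','vise']:
    r=[]
    for c in S:
        l=landmark_of(n,c)
        if l: print(n,c,l[0]['position'],round(l[0]['score'],2)); r.append(ray(S[c],l[0]['position']))
    if len(r)==2: print('   ',*tri(r))
E
```

```text
pics
{'clock': 0.0, 'joint_pos': array([-50.0724,  20.5936,   0.6337,  -0.0201, -70.1353, -16.5053]), 'qvel': array([ 0.034 ,  0.0152, -0.0847,  0.0083, -0.0257,  0.0611]), 'tau': array([  0.0019, -58.2714,  29.3062,   6.9974,   0.0069,  -0.0002]), 'tool_pos': array([ 0.2681, -0.619 ,  0.2256]), 'orientation': array([ 179.9034,   -0.0089, -156.5846]), 'force': array([0.0198, 1.0305, 0.3456]), 'moment': array([ 0.0066, -0.0392, -0.0145]), 'opening': 0.08773911890554877}
bed_frame scene [293.9, 200.2] 0.97
bed_frame side [288.5, 235.2] 0.6
    [0.5998 0.2278 0.0679] [np.float64(2.037304191876984), np.float64(2.0373041918770918)]
work_top scene [300.5, 201.4] 0.59
work_top side [275.3, 206.8] 0.61
    [0.5754 0.2486 0.1051] [np.float64(5.198731242358911), np.float64(5.198731242359226)]
work_left scene [274.3, 202.7] 0.83
work_left side [282.8, 186.7] 0.8
    [0.6009 0.2915 0.1133] [np.float64(5.64077008052564), np.float64(5.640770080525773)]
work_right scene [316.9, 190.6] 0.55
work_right side [260.3, 231.0] 0.62
    [0.5566 0.202  0.1057] [np.float64(2.6901120092044843), np.float64(2.690112009204577)]
parallel_near_mid scene [308.2, 204.0] 0.48
parallel_near_mid side [270.4, 245.7] 0.81
    [0.5705 0.2134 0.0625] [np.float64(1.6218610793551516), np.float64(1.6218610793551433)]
mallet_grip scene [254.6, 233.1] 0.94
mallet_face scene [254.5, 250.3] 0.94
mallet_face side [280.6, 206.6] 0.61
    [0.6047 0.3594 0.0134] [np.float64(5.832141678883525), np.float64(5.832141678883373)]
rest_top scene [256.6, 252.0] 0.84
vise scene [292.5, 218.0] 0.72
vise side [287.6, 261.2] 0.95
    [0.5997 0.2312 0.0072] [np.float64(2.3895498998594475), np.float64(2.3895498998598015)]
```

```bash
python3 - <<'E'
import cv2
for n,(a,b,c,d) in {'scene0':(200,130,400,280),'side0':(180,130,380,280)}.items():
    i=cv2.imread(f'pics/{n}.png'); cv2.imwrite(f'pics/{n}c.png',cv2.resize(i[b:d,a:c],None,fx=4,fy=4,interpolation=cv2.INTER_CUBIC))
E
```

```text
(no output)
```

View pics/scene0.png

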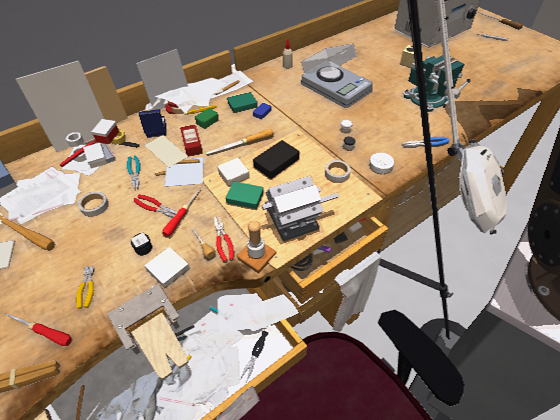

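View pics/side0.png

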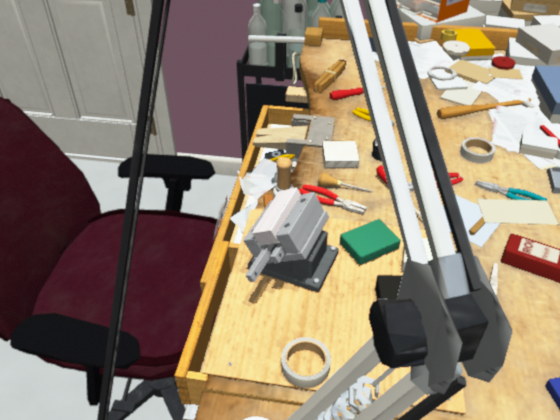

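```bash
echo
```

```text
(no output)
```

View pics/scene0c.png

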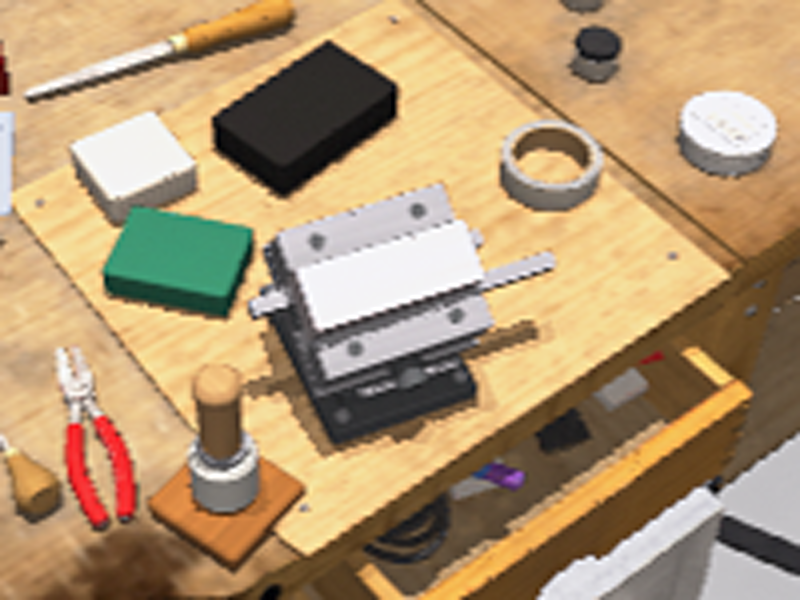

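View pics/side0c.png

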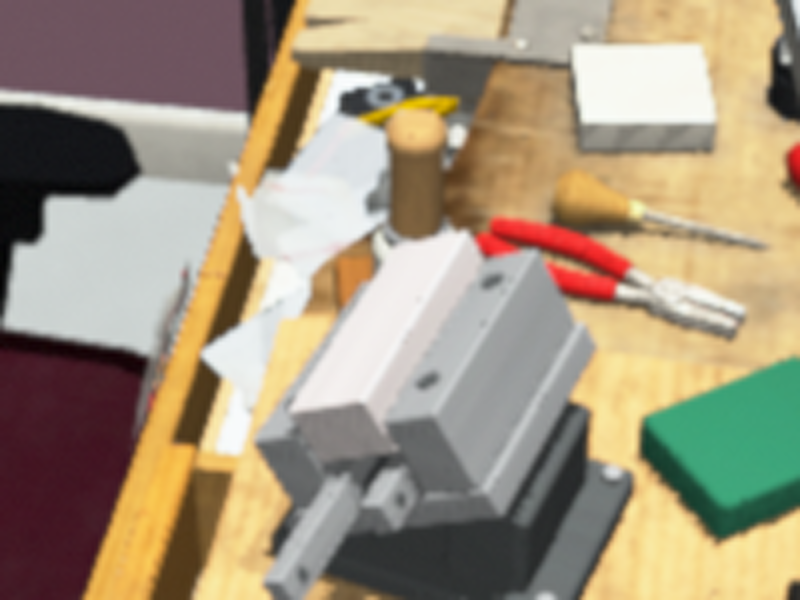

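```bash
cat > fit.py <<'E'
from h import *
from scipy.optimize import least_squares
import pickle
np.set_printoptions(precision=4,suppress=True)
def bedR(psi):
    c,s=np.cos(psi),np.sin(psi);a=np.radians(30);ca,sa=np.cos(a),np.sin(a)
    return np.array([[ca*c,-s,-sa*c],[ca*s,c,-sa*s],[sa,0,ca]])
E
python3 - <<'E'
from fit import *
S={n:snap(n,n+'1') for n in ('scene','side')}
pickle.dump(S,open('S.pkl','wb'))
for n in S: print(n,ray(S[n],(280,210)))
# px from crops
sc=lambda x,y:(x/4+200-.375,y/4+130-.375)
C=[((18,50),'L',sc(298,258)),((18,-50),'R',sc(470,222)),((-18,-50),'R',sc(483,280)),((-18,50),'L',sc(322,333)),
 ((42.5,50),36,sc(270,240)),((42.5,-50),36,sc(443,187)),((-42.5,50),36,sc(330,378)),((-42.5,-50),36,sc(490,326))]
def f(p):
    o=p[:3];B=bedR(p[3]);r=[]
    for (x,y),z,px in C:
        z=z if z==36 else p[4] if z=='L' else p[5]
        r+=list(proj(S['scene'],o+B@np.array([x,y,z])/1000)[0]-px)
    l={'bed_frame':(288.5,235.2)}
    r+=list((proj(S['side'],o)[0]-(288.5,235.2)))
    return np.array(r)
q=least_squares(f,[.6,.23,.068,np.radians(-26),50,50],x_scale=[.01,.01,.01,.1,5,5],loss='soft_l1')
print(q.x,np.degrees(q.x[3]));print(f(q.x).reshape(-1,2))
p=q.x;np.save('p.npy',p)
def box(x0,x1,y0,y1,z0,z1):
    return [(x,y,z) for x in(x0,x1) for y in (y0,y1) for z in (z0,z1)]
for n,(a,b) in {'scene':(220,150),'side':(220,170)}.items():
    k=6;i=cv2.imread(f'pics/{n}1.png')[b:b+100,a:a+130];i=cv2.resize(i,None,fx=k,fy=k,interpolation=cv2.INTER_CUBIC)
    for bx,col in [(box(-18,18,-50,50,p[4]-26,p[4]),(0,0,255)),(box(18.5,42.5,-50,50,0,36),(0,255,0)),(box(-42.5,-18.5,-50,50,0,36),(255,0,0)),(box(-19,-9,-100,40,0,14),(0,255,255)),(box(6,16,-70,70,0,14),(255,255,0))]:
        P=proj(S[n],[p[:3]+bedR(p[3])@np.array(v)/1000 for v in bx]);P=((P-(a,b))*k+k/2).astype(int)
        for u in range(8):
            for w in (1,2,4):
                if not u&w: cv2.line(i,tuple(map(int,P[u])),tuple(map(int,P[u|w])),col,1)
    cv2.imwrite(f'pics/{n}1o.png',i)
E
```

```text
scene (array([0.2476, 0.7264, 0.7592]), array([ 0.4001, -0.5053, -0.7649]))
side (array([ 0.5255, -0.3565,  0.6365]), array([ 0.0761,  0.7464, -0.6611]))
[ 0.6009  0.234   0.0613 -0.5224 67.3471 49.8103] -29.932076208691534
[[ 0.3439  1.6899]
 [-1.4748 -0.4477]
 [ 0.9587  0.3834]
 [ 0.0866 -0.8918]
 [ 1.1458 -0.8848]
 [-0.154  -0.2479]
 [-0.791   1.5255]
 [ 1.2984  0.6906]
 [ 1.4345 -0.3489]]
```

```bash
echo
```

```text
(no output)
```

View pics/scene1o.png

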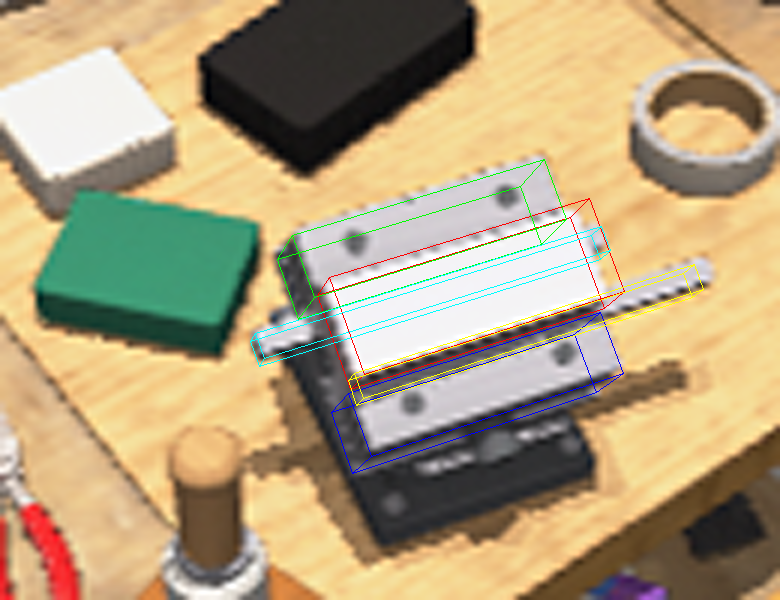

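View pics/side1o.png

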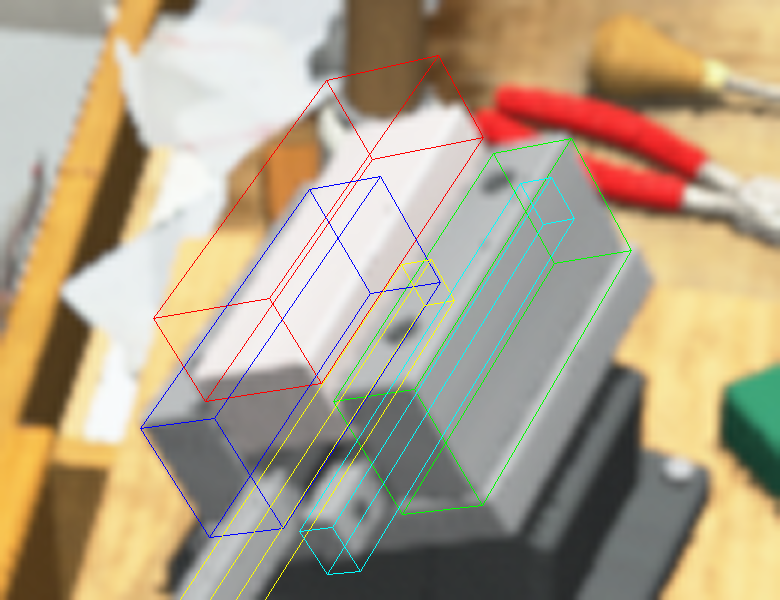

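```bash
python3 - <<'E'
import cv2
for n,(a,b) in {'scene':(255,165),'side':(225,170)}.items():
    i=cv2.imread(f'pics/{n}1.png')[b:b+70,a:a+90] if n=='scene' else cv2.imread(f'pics/{n}1.png')[b:b+85,a:a+105]
    k=8 if n=='scene' else 7
    i=cv2.resize(i,None,fx=k,fy=k,interpolation=cv2.INTER_LANCZOS4)
    for x in range(0,i.shape[1],10*k):
        cv2.line(i,(x,0),(x,6),(0,0,255)); cv2.putText(i,str(a+x//k),(x,16),0,.4,(0,0,255))
    for y in range(0,i.shape[0],10*k):
        cv2.line(i,(0,y),(6,y),(0,0,255)); cv2.putText(i,str(b+y//k),(0,y+12),0,.4,(0,0,255))
    cv2.imwrite(f'pics/{n}1z.png',i)
E
echo
```

```text
(no output)
```

View pics/scene1z.png

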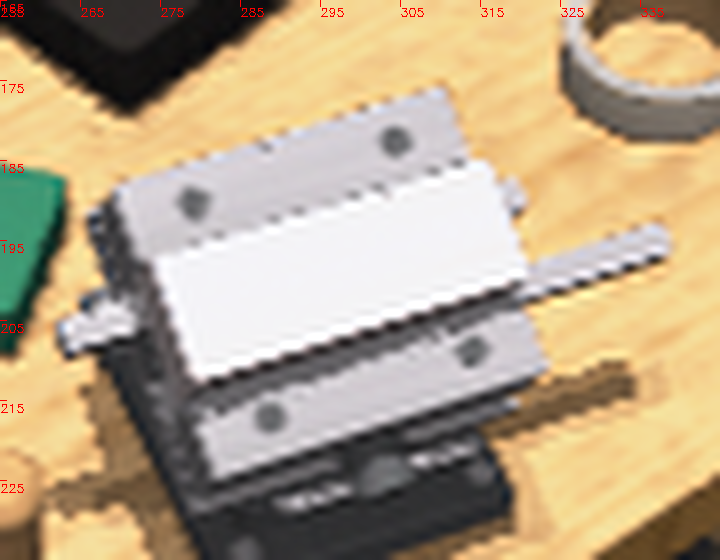

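View pics/side1z.png

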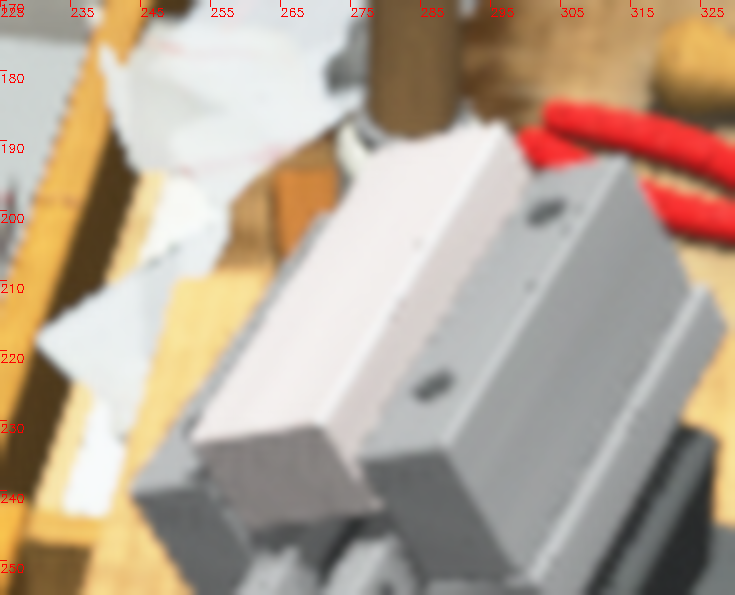

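```bash
cat > run2.py <<'E'
from fit import *
S=pickle.load(open('S.pkl','rb'))
C=[('scene',42.5,50,36,269.75,188.5),('scene',42.5,-50,36,310.9,176.25),('scene',18,50,'L',274,197.75),('scene',18,-50,'R',316.25,185.4),('scene',-18,-50,'R',320.75,199),('scene',-18,50,'L',280,212.9),('scene',-42.5,50,36,281.5,225.25),('scene',-42.5,-50,36,323.4,210.6),
('side',-18,-50,'R',252.6,232.9),('side',18,-50,'R',271,230.7),('side',18,50,'L',296.4,187.9),('side',-18,50,'L',279,190.4),('side',18.5,-50,36,276.4,235.7),('side',42.5,-50,36,288.3,234),('side',42.5,50,36,314.3,192.6),('side',-42.5,-50,36,244.3,240)]
def f(p):
    r=[]
    for n,x,y,z,u,v in C:
        z=z if z==36 else p[4] if z=='L' else p[5]
        r+=list(proj(S[n],p[:3]+bedR(p[3])@np.array([x,y,z])/1000)[0]-(u-.4,v-.4)+(0 if n=='scene' else 1)*0)
    return np.array(r)
q=least_squares(f,[.6,.23,.068,np.radians(-26),50,50],x_scale=[.01,.01,.01,.1,5,5],loss='soft_l1')
p=q.x;print(p,np.degrees(p[3]));print(np.c_[[c[:4] for c in C],f(p).reshape(-1,2).round(1)])
np.save('p.npy',p)
B=bedR(p[3]);o=p[:3]
# parallel ends in scene: intersect ray with bed plane z=14 -> bed y
def onbed(n,px,z):
    c,d=ray(S[n],px);c=B.T@(c-o);d=B.T@d;return (c+d*(z/1000-c[2])/d[2])*1000
print('near end scene',onbed('scene',(338.1,193.1),14),onbed('scene',(338.5,195.8),14))
print('far end scene',onbed('scene',(262.5,205),14))
E
python3 run2.py
```

```text
[ 0.6006  0.2336  0.0634 -0.5202 51.208  46.5653] -29.804014774808348
[['scene' '42.5' '50' '36' '-0.9' '-0.0']
 ['scene' '42.5' '-50' '36' '-0.0' '-0.5']
 ['scene' '18' '50' 'L' '-0.2' '-0.4']
 ['scene' '18' '-50' 'R' '-0.3' '-0.7']
 ['scene' '-18' '-50' 'R' '0.9' '1.0']
 ['scene' '-18' '50' 'L' '-0.5' '0.3']
 ['scene' '-42.5' '50' '36' '0.5' '0.2']
 ['scene' '-42.5' '-50' '36' '0.8' '0.9']
 ['side' '-18' '-50' 'R' '-0.4' '0.4']
 ['side' '18' '-50' 'R' '0.6' '-0.4']
 ['side' '18' '50' 'L' '1.0' '-1.0']
 ['side' '-18' '50' 'L' '-0.1' '0.3']
 ['side' '18.5' '-50' '36' '-1.0' '0.3']
 ['side' '42.5' '-50' '36' '0.6' '-0.0']
 ['side' '42.5' '50' '36' '0.6' '-0.4']
 ['side' '-42.5' '-50' '36' '-1.2' '0.7']]
near end scene [ -11.248  -105.7715   14.    ] [ -17.4689 -104.3367   14.    ]
far end scene [14.7307 70.1768 14.    ]
```

```bash
python3 - <<'E'
import cv2
a,b,k=235,225,9
i=cv2.imread('pics/side1.png')[b:b+65,a:a+80]
i=cv2.resize(i,None,fx=k,fy=k,interpolation=cv2.INTER_LANCZOS4)
for x in range(0,i.shape[1],10*k): cv2.putText(i,str(a+x//k),(x,16),0,.4,(0,0,255))
for y in range(0,i.shape[0],10*k): cv2.putText(i,str(b+y//k),(0,y+12),0,.4,(0,0,255))
cv2.imwrite('pics/side1y.png',i)
E
```

```text
(no output)
```

View pics/side1y.png

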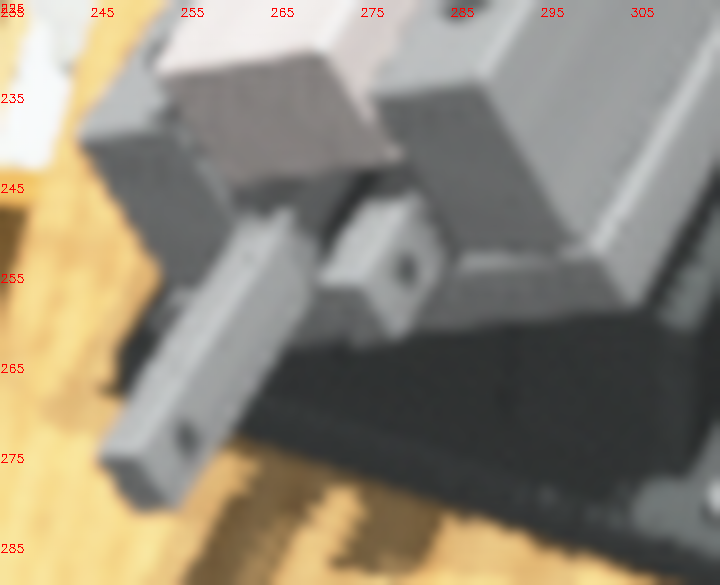

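```bash
python3 - <<'E'
from fit import *
import plant
print([n for n in dir(plant) if not n.startswith('_')])
S=pickle.load(open('S.pkl','rb'))
for n in S: print(n,proj(S[n],[(.33,0,0),(.42,.07,.3),(.54,.15,.7)]).round())
p=np.load('p.npy');B=bedR(p[3]);o=p[:3]
def onbed(n,px,z):
    c,d=ray(S[n],px);c=B.T@(c-o);d=B.T@d;return (c+d*(z/1000-c[2])/d[2])*1000
for px in [(245.5,275.5),(250.7,275.7),(270.4,255.2),(275.5,256.1)]: print(onbed('side',px,14))
# mallet
s=S['scene']
for n in ['rest_top','mallet','mallet_grip','mallet_face']:
  l=landmark_of(n,'scene'); print(n,l[0]['position'],l[0]['score'])
  z={'rest_top':.014,'mallet':.014,'mallet_face':.014,'mallet_grip':.079}[n]
  print(onz(s,l[0]['position'],z), 'side px of it',proj(S['side'],onz(s,l[0]['position'],z)))
l=search_frame('mallet','side');print(l[:1])
l=search_frame('mallet','scene');print(l[:1])
for v in [(-14,-70,7),(-14,-105,7),(-14,-115,7),(0,0,40)]: print(v,o+B@np.array(v)/1000)
E
snap() { :; }; python3 - <<'E'
import sys; sys.path.insert(0,'.')
import os; os.chdir('.')
from h import *
snap('wrist','wrist0')
E
```

```text
['PlanningError', 'close_job', 'get_obs', 'grip_depth', 'landmark_of', 'search_frame', 'snapshot', 'trace']
scene [[ 440.  214.]
 [ 426.  112.]
 [ 390. -190.]]
side [[  95.  416.]
 [ 130.  189.]
 [ 220. -404.]]
[ -18.2178 -105.0786   14.    ]
[  -7.718  -106.5712   14.    ]
[  5.3109 -65.3044  14.    ]
[ 16.4129 -68.7957  14.    ]
rest_top [257.5, 253.4] 0.62
[0.6003 0.3622 0.014 ] side px of it [[280.8573 203.9768]]
mallet [257.6, 252.2] 0.7
[0.6021 0.3596 0.014 ] side px of it [[282.0519 204.8483]]
mallet_grip [255.7, 234.9] 0.83
[0.602  0.3609 0.079 ] side px of it [[281.9373 175.1849]]
mallet_face [252.5, 250.6] 0.95
[0.6138 0.3632 0.014 ] side px of it [[288.3718 203.1008]]
[{'bbox': [281.4, 176.4, 21.1, 34.6], 'score': 0.82}]
[{'bbox': [255.9, 237.9, 17.4, 36.7], 'score': 0.59}]
(-14, -70, 7) [0.5523 0.1806 0.0624]
(-14, -105, 7) [0.5349 0.1502 0.0624]
(-14, -115, 7) [0.5299 0.1415 0.0624]
(0, 0, 40) [0.5833 0.2435 0.098 ]
```

View pics/wrist0.png

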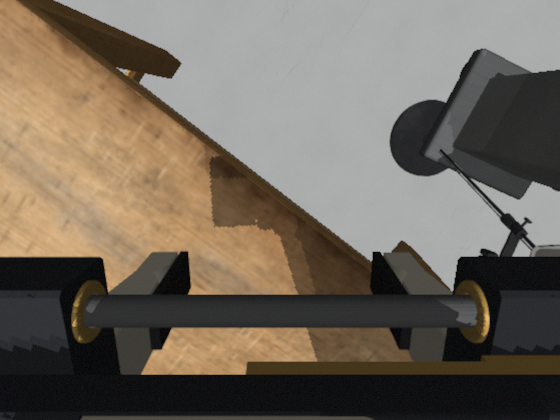

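```bash
cat >> fit.py <<'E'
def cur():
    g=get_obs();return np.array(g['tool_pos']),R.from_euler('xyz',g['orientation'],degrees=True).as_matrix(),g
def row(T,Rt,base=None):
    t,r=(base if base else cur()[:2])
    d=r.T@(np.array(T)-t)*1000; a=np.degrees(R.from_matrix(r.T@Rt).as_rotvec())
    return 'ax %.1f ay %.1f az %.1f dx %.1f dy %.1f dz %.1f'%(*a,*d)
def down(yaw): return R.from_euler('xyz',[180,0,yaw],degrees=True).as_matrix()
E
python3 - <<'E'
from fit import *
for k in (1/3,2/3,1):
  r=.6745+(.41-.6745)*k; a=np.radians(-66.58);print(row([r*np.cos(a),r*np.sin(a),.227+.24*k],down(-156.58)))
E
```

```text
ax 0.0 ay 0.0 az 0.0 dx 0.0 dy 88.7 dz -80.4
ax 0.0 ay 0.0 az 0.0 dx 0.0 dy 176.8 dz -160.4
ax 0.0 ay 0.0 az 0.0 dx 0.0 dy 265.0 dz -240.4
```

```bash
python3 -m inch '[{"dy":50,"dz":-45,"fingers":8},{"dy":100,"dz":-90,"fingers":8},{"dy":150,"dz":-135,"fingers":8},{"dy":200,"dz":-180,"fingers":8},{"dy":250,"dz":-225,"fingers":8},{"dy":265,"dz":-240,"fingers":8},{"dy":265,"dz":-240,"fingers":8}]'; python3 - <<'E'
from fit import *
t,r,g=cur();print(g['joint_pos'],g['force'])
for az in range(-58,40,8):
  a=np.radians(az);print(az,row([.41*np.cos(a),.41*np.sin(a),.467],down(az-90)))
E
```

```text
[-50.0706  20.5476   0.6835  -0.0025 -70.1354 -16.5073] [ 0.0092  0.0951 -0.4485]
-58 ax -0.0 ay 0.0 az -8.6 dx -61.2 dy 269.6 dz -240.4
-50 ax -0.0 ay 0.0 az -16.6 dx -117.0 dy 282.0 dz -240.4
-42 ax -0.0 ay 0.0 az -24.6 dx -170.5 dy 302.1 dz -240.4
-34 ax -0.0 ay 0.0 az -32.6 dx -220.8 dy 329.5 dz -240.4
-26 ax -0.0 ay 0.0 az -40.6 dx -266.7 dy 363.6 dz -240.4
-18 ax -0.0 ay 0.0 az -48.6 dx -307.4 dy 403.7 dz -240.4
-10 ax -0.0 ay 0.0 az -56.6 dx -342.2 dy 449.2 dz -240.4
-2 ax -0.0 ay 0.0 az -64.6 dx -370.3 dy 499.0 dz -240.4
6 ax -0.0 ay 0.0 az -72.6 dx -391.2 dy 552.2 dz -240.4
14 ax -0.0 ay 0.0 az -80.6 dx -404.5 dy 607.9 dz -240.4
22 ax -0.0 ay 0.0 az -88.6 dx -409.9 dy 664.8 dz -240.4
30 ax -0.0 ay 0.0 az -96.6 dx -407.3 dy 722.0 dz -240.4
38 ax -0.0 ay 0.0 az -104.6 dx -396.8 dy 778.2 dz -240.4$[0]: bad value
```

```bash
python3 -m inch '[{"ax":0,"ay":0,"az":0,"dx":0,"dy":50,"dz":-45,"fingers":8},{"ax":0,"ay":0,"az":0,"dx":0,"dy":100,"dz":-90,"fingers":8},{"ax":0,"ay":0,"az":0,"dx":0,"dy":150,"dz":-135,"fingers":8},{"ax":0,"ay":0,"az":0,"dx":0,"dy":200,"dz":-180,"fingers":8},{"ax":0,"ay":0,"az":0,"dx":0,"dy":250,"dz":-225,"fingers":8},{"ax":0,"ay":0,"az":0,"dx":0,"dy":265,"dz":-240,"fingers":8}]'; python3 - <<'E'
from fit import *
t,r,g=cur();print(t,g['joint_pos'],g['force'])
for az in range(-58,40,8):
  a=np.radians(az);print(az,row([.41*np.cos(a),.41*np.sin(a),.467],down(az-90)))
E
```

```text
clock: 2.3
tool_pos: [0.1618, -0.3747, 0.469]
orientation: [-179.8, 0.1, -156.6]
force: [1.1, -0.3, 0.3]
opening: 0.0335
[ 0.1618 -0.3747  0.469 ] [-38.6047  -9.6998  -2.8579   0.018  -96.6447 -27.9696] [ 1.1163 -0.3375  0.2674]
-58 ax -0.2 ay 0.1 az -8.6 dx -61.7 dy 2.8 dz 2.1
-50 ax -0.2 ay 0.0 az -16.6 dx -117.5 dy 15.2 dz 2.2
-42 ax -0.2 ay 0.0 az -24.6 dx -171.1 dy 35.3 dz 2.2
-34 ax -0.2 ay 0.0 az -32.6 dx -221.3 dy 62.7 dz 2.1
-26 ax -0.2 ay 0.0 az -40.6 dx -267.2 dy 96.8 dz 2.1
-18 ax -0.2 ay -0.0 az -48.6 dx -308.0 dy 136.9 dz 2.0
-10 ax -0.2 ay -0.0 az -56.6 dx -342.7 dy 182.3 dz 1.9
-2 ax -0.2 ay -0.0 az -64.6 dx -370.8 dy 232.2 dz 1.8
6 ax -0.2 ay -0.0 az -72.6 dx -391.7 dy 285.4 dz 1.7
14 ax -0.2 ay -0.1 az -80.6 dx -405.0 dy 341.0 dz 1.5
22 ax -0.2 ay -0.1 az -88.6 dx -410.4 dy 398.0 dz 1.3
30 ax -0.2 ay -0.1 az -96.6 dx -407.8 dy 455.1 dz 1.1
38 ax -0.2 ay -0.1 az -104.6 dx -397.3 dy 511.4 dz 1.0
```

```bash
python3 -m inch '[{"ax":0,"ay":0,"az":-8.6,"dx":-62,"dy":3,"dz":0,"fingers":8},{"ax":0,"ay":0,"az":-16.6,"dx":-118,"dy":15,"dz":0,"fingers":8},{"ax":0,"ay":0,"az":-24.6,"dx":-171,"dy":35,"dz":0,"fingers":8},{"ax":0,"ay":0,"az":-32.6,"dx":-221,"dy":63,"dz":0,"fingers":8},{"ax":0,"ay":0,"az":-40.6,"dx":-267,"dy":97,"dz":0,"fingers":8},{"ax":0,"ay":0,"az":-48.6,"dx":-308,"dy":137,"dz":0,"fingers":8}]'; python3 - <<'E'
from fit import *
s=snap('side','side2');snap('scene','scene2')
t,r,g=cur();print(t,g['joint_pos'],g['force'])
for az in range(-18,49,8):
  a=np.radians(az);print(az,row([.41*np.cos(a),.41*np.sin(a),.467],down(az-90)))
E
```

```text
clock: 3.05
tool_pos: [0.3917, -0.1263, 0.4666]
orientation: [-180.0, 0.0, -107.7]
force: [0.4, -0.2, 0.6]
opening: 0.0079
[ 0.3926 -0.1239  0.4662] [ 10.1996  -9.2061  -2.7995  -0.056  -96.4051 -27.6222] [0.4378 0.1643 0.1196]
-18 ax 0.0 ay 0.0 az 0.6 dx 3.5 dy 1.7 dz -0.8
-10 ax 0.0 ay 0.1 az -7.4 dx -53.6 dy 5.1 dz -0.8
-2 ax 0.0 ay 0.1 az -15.4 dx -109.7 dy 16.5 dz -0.7
6 ax 0.0 ay 0.1 az -23.4 dx -163.6 dy 35.5 dz -0.7
14 ax 0.0 ay 0.1 az -31.4 dx -214.4 dy 61.8 dz -0.6
22 ax 0.0 ay 0.1 az -39.4 dx -261.0 dy 95.0 dz -0.6
30 ax 0.0 ay 0.1 az -47.4 dx -302.5 dy 134.3 dz -0.5
38 ax -0.0 ay 0.1 az -55.4 dx -338.2 dy 179.0 dz -0.5
46 ax -0.0 ay 0.1 az -63.4 dx -367.3 dy 228.2 dz -0.4
```

View pics/scene2.png

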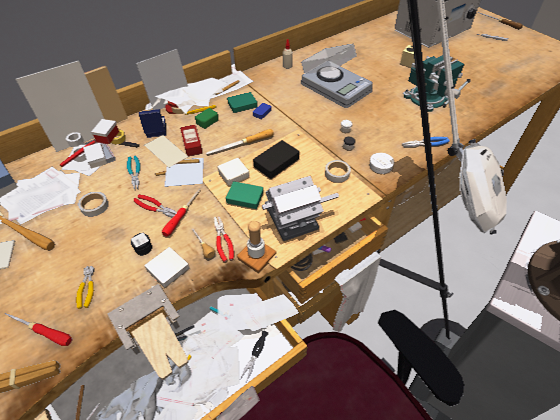

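View pics/side2.png

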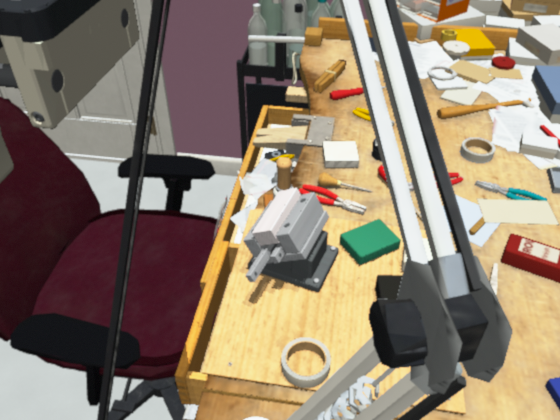

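```bash
python3 -m inch '[{"ax":0,"ay":0,"az":10,"dx":0,"dy":8,"dz":0,"fingers":8},{"ax":0,"ay":0,"az":20,"dx":-15,"dy":10,"dz":0,"fingers":8},{"ax":0,"ay":0,"az":30,"dx":-30,"dy":12,"dz":0,"fingers":8},{"ax":0,"ay":0,"az":40,"dx":-54,"dy":15,"dz":0,"fingers":8},{"ax":0,"ay":0,"az":50,"dx":-80,"dy":20,"dz":0,"fingers":8},{"ax":0,"ay":0,"az":60,"dx":-110,"dy":27,"dz":0,"fingers":8},{"ax":0,"ay":0,"az":60,"dx":-110,"dy":27,"dz":0,"fingers":8}]'; python3 - <<'E'
from fit import *
t,r,g=cur();print(t,g['joint_pos'],g['force'])
for az in range(6,60,8):
  a=np.radians(az);print(az,row([.40*np.cos(a),.40*np.sin(a),.467],down(-167)))
E
```

```text
clock: 4.03
tool_pos: [0.3993, -0.0142, 0.4666]
orientation: [180.0, 0.0, -168.0]
force: [0.3, -0.1, 0.6]
opening: 0.0074
[ 0.3993 -0.0142  0.4666] [  26.6416  -10.5257   -3.7921   -0.0085  -96.7229 -104.6451] [ 0.3401 -0.0911  0.6392]
6 ax 0.0 ay 0.0 az -1.0 dx -10.1 dy 55.1 dz -0.4
14 ax 0.0 ay 0.0 az -1.0 dx -12.1 dy 110.9 dz -0.4
22 ax 0.0 ay 0.0 az -1.0 dx -6.3 dy 166.4 dz -0.4
30 ax 0.0 ay 0.0 az -1.0 dx 7.2 dy 220.5 dz -0.4
38 ax 0.0 ay 0.0 az -1.0 dx 28.2 dy 272.2 dz -0.4
46 ax 0.0 ay 0.0 az -1.0 dx 56.1 dy 320.6 dz -0.4
54 ax 0.0 ay 0.0 az -1.0 dx 90.4 dy 364.5 dz -0.4
```

```bash
python3 -m inch '[{"ax":0,"ay":0,"az":0,"dx":-10,"dy":55,"dz":0,"fingers":8},{"ax":0,"ay":0,"az":0,"dx":-10,"dy":111,"dz":0,"fingers":8},{"ax":0,"ay":0,"az":0,"dx":-5,"dy":166,"dz":0,"fingers":8},{"ax":0,"ay":0,"az":0,"dx":8,"dy":220,"dz":0,"fingers":8},{"ax":0,"ay":0,"az":0,"dx":15,"dy":245,"dz":0,"fingers":8}]'; cat >> fit.py <<'E'
PL=np.array([[.33,0,0],[.42,.07,.3],[.54,.15,.7]])
def pole(T,Rt):
    pts=[]
    for zz in np.linspace(-.3,-.066,10):
        for xx in np.linspace(-.039,.039,5):
            for yy in np.linspace(-.0965,.0965,9): pts.append(T+Rt@[xx,yy,zz])
    pts=np.array(pts);q=np.concatenate([PL[0]+(PL[1]-PL[0])*np.linspace(0,1,40)[:,None],PL[1]+(PL[2]-PL[1])*np.linspace(0,1,40)[:,None]])
    return np.linalg.norm(pts[:,None]-q[None],axis=2).min()
p=np.load('p.npy');B=bedR(p[3]);o=p[:3]
Rb=np.c_[-B[:,1],-B[:,0],-B[:,2]]
def bed(x,y,z): return o+B@np.array([x,y,z])/1000
def inbed(t): return B.T@(np.array(t)-o)*1000
E
python3 - <<'E'
from fit import *
t,r,g=cur();print(t,g['joint_pos'],g['force'])
for v in [(-1.5,-130,150),(-1.5,-125,60),(-1.5,-125,2),(-1.5,-80,2)]:
    T=bed(*v);print(v,T,'pole',pole(T,Rb),row(T,Rb))
    T=bed(*v);Q=down(-120); print('   down pole',pole(T,Q))
E
```

```text
clock: 4.65
tool_pos: [0.3328, 0.2226, 0.4666]
orientation: [180.0, 0.0, -167.8]
force: [0.0, 0.0, -0.2]
opening: 0.0082
[0.3328 0.2226 0.4666] [  62.3923  -10.4358   -3.7224   -0.0041  -96.7053 -140.1429] [ 0.0365  0.013  -0.2449]
(-1.5, -130, 150) [0.4698 0.1587 0.1925] pole 0.03737386625830872 ax 28.2 ay -12.5 az -46.8 dx -120.3 dy -91.6 dz 274.1
   down pole 0.008546296917716956
(-1.5, -125, 60) [0.5114 0.1407 0.1146] pole 0.04218347185550671 ax 28.2 ay -12.5 az -46.8 dx -157.1 dy -118.0 dz 352.0
   down pole 0.02935103633562428
(-1.5, -125, 2) [0.5365 0.1262 0.0643] pole 0.04285234807924633 ax 28.2 ay -12.5 az -46.8 dx -178.6 dy -137.5 dz 402.2
   down pole 0.04650110994523613
(-1.5, -80, 2) [0.5589 0.1653 0.0643] pole 0.08567880018648653 ax 28.2 ay -12.5 az -46.8 dx -208.7 dy -104.0 dz 402.2
   down pole 0.08824051039536884
```

```bash
python3 - <<'E'
from fit import *
t,r,g=cur()
rv=R.from_matrix(r.T@Rb).as_rotvec()
for v in [(-1.5,-95,120)]:
    T=bed(*v)
    for k in np.linspace(0,1,8):
        Q=r@R.from_rotvec(rv*k).as_matrix(); print(pole(t+(T-t)*k,Q).round(3),row(t+(T-t)*k,Q))
for v in [(-1.5,-95,120),(-1.5,-118,40),(-1.5,-118,0)]:
    print(v, pole(bed(*v),Rb),row(bed(*v),Rb,(bed(-1.5,-95,120),Rb)))
E
```

```text
0.098 ax 0.0 ay 0.0 az 0.0 dx 0.0 dy 0.0 dz 0.0
0.066 ax 4.0 ay -1.8 az -6.7 dx -22.1 dy -10.8 dz 42.9
0.05 ax 8.1 ay -3.6 az -13.4 dx -44.3 dy -21.6 dz 85.7
0.043 ax 12.1 ay -5.4 az -20.1 dx -66.4 dy -32.4 dz 128.6
0.029 ax 16.1 ay -7.2 az -26.8 dx -88.5 dy -43.2 dz 171.5
0.039 ax 20.2 ay -9.0 az -33.4 dx -110.6 dy -54.0 dz 214.3
0.053 ax 24.2 ay -10.7 az -40.1 dx -132.8 dy -64.8 dz 257.2
0.069 ax 28.2 ay -12.5 az -46.8 dx -154.9 dy -75.6 dz 300.1
(-1.5, -95, 120) 0.06867560593359702 ax 0.0 ay 0.0 az 0.0 dx 0.0 dy 0.0 dz 0.0
(-1.5, -118, 40) 0.04805639078616696 ax 0.0 ay 0.0 az 0.0 dx 23.0 dy -0.0 dz 80.0
(-1.5, -118, 0) 0.049872309693000376 ax 0.0 ay 0.0 az 0.0 dx 23.0 dy 0.0 dz 120.0
```

```bash
python3 -m inch '[{"ax":4,"ay":-1.8,"az":-6.7,"dx":-22,"dy":20,"dz":43,"fingers":8},{"ax":8.1,"ay":-3.6,"az":-13.4,"dx":-44,"dy":30,"dz":86,"fingers":8},{"ax":12.1,"ay":-5.4,"az":-20.1,"dx":-66,"dy":30,"dz":129,"fingers":8},{"ax":16.1,"ay":-7.2,"az":-26.8,"dx":-88,"dy":20,"dz":171,"fingers":8},{"ax":20.2,"ay":-9,"az":-33.4,"dx":-111,"dy":0,"dz":214,"fingers":8},{"ax":24.2,"ay":-10.7,"az":-40.1,"dx":-133,"dy":-40,"dz":257,"fingers":8},{"ax":28.2,"ay":-12.5,"az":-46.8,"dx":-155,"dy":-76,"dz":300,"fingers":8},{"ax":28.2,"ay":-12.5,"az":-46.8,"dx":-155,"dy":-76,"dz":300,"fingers":8}]'; python3 - <<'E'
from fit import *
t,r,g=cur();print(inbed(t),g['joint_pos'],g['force'])
for v in [(-1.5,-118,40),(-1.5,-118,0)]:
    print(row(bed(*v),Rb))
snap('scene','scene3');snap('side','side3')
E
```

```text
clock: 5.65
tool_pos: [0.4987, 0.1715, 0.1617]
orientation: [-150.0, -0.8, -120.1]
force: [0.2, -0.2, 0.6]
opening: 0.008
[  -0.7347 -104.4972  113.9465] [  56.1224    3.813   -52.8908   47.449   -42.6641 -124.3278] [ 0.2272 -0.1579  0.5598]
ax 0.0 ay -0.9 az 0.2 dx 12.4 dy 0.8 dz 74.1
ax 0.0 ay -0.9 az 0.2 dx 11.8 dy 0.7 dz 114.1
```

View pics/scene3.png

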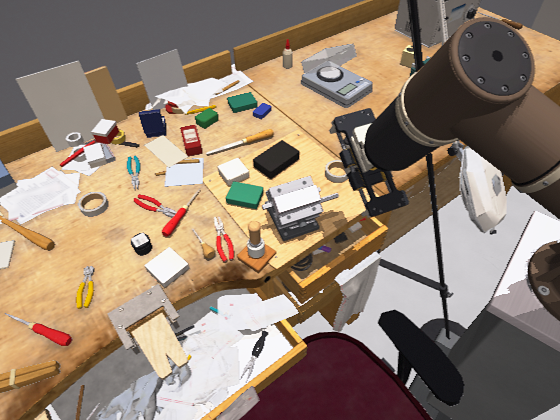

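View pics/side3.png

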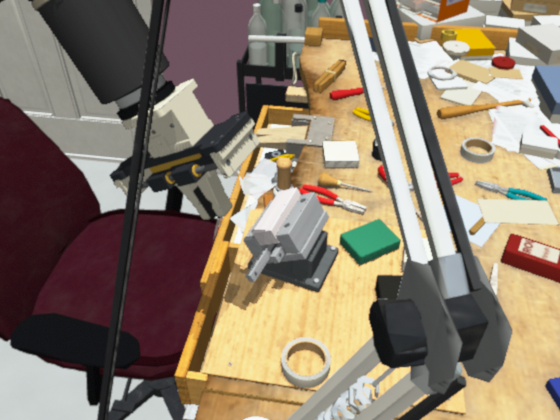

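```bash
python3 -m inch '[{"ax":0,"ay":-0.9,"az":0.2,"dx":13,"dy":1,"dz":35,"fingers":8},{"ax":0,"ay":-0.9,"az":0.2,"dx":13,"dy":1,"dz":74,"fingers":8},{"ax":0,"ay":-0.9,"az":0.2,"dx":13,"dy":1,"dz":74,"fingers":8}]'; python3 - <<'E'
from fit import *
t,r,g=cur();print(inbed(t),g['joint_pos'],g['force'])
for v in [(-1.5,-118,40),(-1.5,-118,0)]:
    print(row(bed(*v),Rb))
s=snap('side','side4')
i=cv2.imread('pics/side4.png')[170:300,140:340];cv2.imwrite('pics/side4c.png',cv2.resize(i,None,fx=4,fy=4,interpolation=cv2.INTER_CUBIC))
print(proj(s,t))
E
```

```text
clock: 6.12
tool_pos: [0.5325, 0.1539, 0.1079]
orientation: [-150.3, 0.5, -120.1]
force: [-0.5, -0.6, 0.7]
opening: 0.0079
[   5.3949 -103.0162   48.2976] [  43.6162    8.8322  -57.9727   66.2969  -31.1137 -134.3449] [-0.5168 -0.6219  0.6533]
ax 0.3 ay 0.3 az -0.6 dx 15.1 dy 6.7 dz 8.3
ax 0.3 ay 0.3 az -0.6 dx 15.3 dy 6.5 dz 48.3
[[247.0373 254.6773]]
```

View pics/side4c.png

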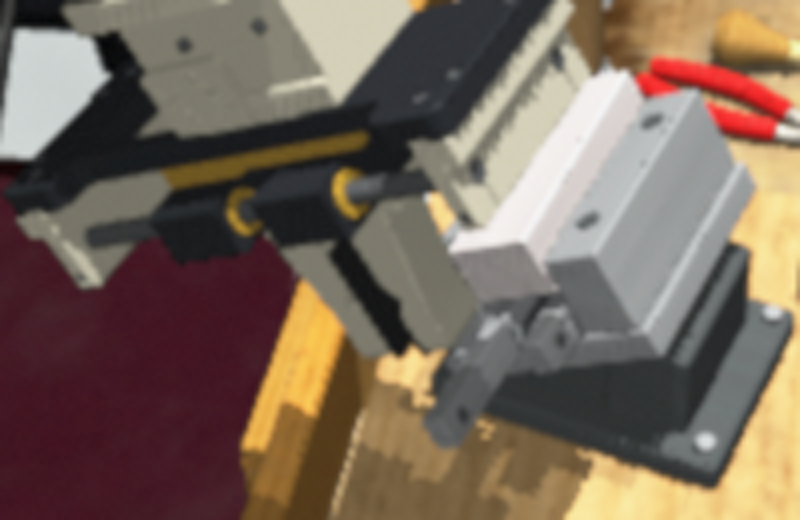

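```bash
cat > kin.py <<'E'
from fit import *
D=[([-50.07,20.55,.68,0,-70.14,-16.5],(.268,-.619,.2265),(179.95,0,-156.58)),
([-38.6047,-9.6998,-2.8579,.018,-96.6447,-27.9696],(.1618,-.3747,.469),(-179.8,.1,-156.6)),
([10.1996,-9.2061,-2.7995,-.056,-96.4051,-27.6222],(.3926,-.1239,.4662),(180,0,-107.5)),
([26.6416,-10.5257,-3.7921,-.0085,-96.7229,-104.6451],(.3993,-.0142,.4666),(180,0,-168)),
([62.3923,-10.4358,-3.7224,-.0041,-96.7053,-140.1429],(.3328,.2226,.4666),(180,0,-167.8)),
([56.1224,3.813,-52.8908,47.449,-42.6641,-124.3278],(.4987,.1715,.1617),(-150,-.8,-120.1)),
([43.6162,8.8322,-57.9727,66.2969,-31.1137,-134.3449],(.5325,.1539,.1079),(-150.3,.5,-120.1))]
E_=lambda a,d:R.from_euler(a,d,degrees=True).as_matrix()
def fk(q,k,s4=1,full=False):
    lat,h,a1,L1,e,L2,Lw,lw=k
    A=E_('z',q[0]);p0=A@[a1,lat,h]
    A=A@E_('y',q[1]);p1=p0+A@[0,0,L1]
    A=A@E_('y',-q[2]);p2=p1+A@[L2,lw,e]
    A=A@E_('x',s4*q[3])@E_('y',-q[4])
    p3=p2+A@[Lw,0,0]
    return (p0,p1,p2,p3,A) if full else (p3,A)
if __name__=='__main__':
  for s4 in (1,-1):
    def f(k): return np.concatenate([fk(q,k,s4)[0]-np.array(t) for q,t,_ in D])*1000
    q=least_squares(f,[-.19,.3,0,.35,0,.35,.25,0]);print(s4,q.x,np.abs(q.fun).max())
    for qq,t,e in D: print(fk(qq,q.x,s4)[1][:,0],E_('xyz',e)[:,2])
E
python3 kin.py
```

```text
1 [-2.4869 -0.3757  0.1965  0.5424  0.0939  0.265  -0.1714  2.2917] 75.36837372247665
[-0.0001  0.0001 -1.    ] [-0.0003  0.0008 -1.    ]
[ 0.0029 -0.0019 -1.    ] [ 0.003  -0.0025 -1.    ]
[ 0.0002 -0.001  -1.    ] [-0.  0. -1.]
[ 0.0002 -0.     -1.    ] [-0.  0. -1.]
[ 0.0001  0.0001 -1.    ] [-0.  0. -1.]
[-0.403   0.2954 -0.8662] [ 0.4265 -0.2612 -0.8659]
[-0.2205  0.4434 -0.8688] [ 0.4324 -0.2419 -0.8686]
-1 [-1.0166  0.0174  0.1426  0.5351  0.0924  0.3184  0.2154  0.8275] 55.15897464383837
[-0.0001  0.0001 -1.    ] [-0.0003  0.0008 -1.    ]
[ 0.0025 -0.0024 -1.    ] [ 0.003  -0.0025 -1.    ]
[-0.0001  0.001  -1.    ] [-0.  0. -1.]
[ 0.0001  0.0002 -1.    ] [-0.  0. -1.]
[ 0.      0.0002 -1.    ] [-0.  0. -1.]
[ 0.426  -0.2612 -0.8662] [ 0.4265 -0.2612 -0.8659]
[ 0.4323 -0.2416 -0.8688] [ 0.4324 -0.2419 -0.8686]
```

```bash
cat > kin2.py <<'E'
from kin import *
def fk(q,k,full=False):
    lat,h,a1,L1,e,L2,Lw,wy,wz=k
    A=E_('z',q[0]);p0=A@[a1,lat,h]
    A=A@E_('y',q[1]);p1=p0+A@[0,0,L1]
    A=A@E_('y',-q[2]);p2=p1+A@[L2,0,e]
    A=A@E_('x',-q[3])@E_('y',-q[4])
    p3=p2+A@[Lw,wy,wz]
    return (p0,p1,p2,p3,A) if full else (p3,A)
def f(k): return np.concatenate([fk(q,k)[0]-np.array(t) for q,t,_ in D])*1000
best=None
for l in (-.19,0,-.1):
    s=least_squares(lambda k:np.r_[f(k),1*np.array(k)],[l,.3,0,.35,0,.35,.25,-.19-l,0])
    if best is None or s.cost<best.cost: best=s
K=best.x
if __name__=='__main__': print(K,np.abs(f(K)).max())
E
python3 kin2.py
```

```text
[ 0.0003  0.1996 -0.0002  0.6008  0.      0.4637  0.3781 -0.1921 -0.0001] 0.058820322529962166
```

```bash
cat > ik.py <<'E'
from kin2 import *
LO=np.array([-176.03,-82.01,-58.28,-173.87,-174.79,-173.66]);HI=np.array([176.03,121.73,71.71,95.51,-.11,173.66])
# tool x/y from q6: A columns x=tool z; find offset
q,t,e=D[0]
def toolR(q,off):
    A=fk(q,K)[1]; a=np.radians(q[5]*SG+off);c,s=np.cos(a),np.sin(a)
    X=A[:,1]*c+A[:,2]*s; return np.c_[X,np.cross(A[:,0],X),A[:,0]]
bestm=None
for SG in (1,-1):
    for off in (0,90,180,270):
        er=max(np.abs(toolR(q,off)-E_('xyz',e)).max() for q,t,e in D)
        if bestm is None or er<bestm[0]: bestm=(er,SG,off)
_,SG,OFF=bestm
def pose(q): return fk(q,K)[0],toolR(q,OFF)
def ik(T,Rt,q0):
    def g(q):
        p,r=pose(q); return np.r_[(p-T)*10, 2*(R.from_matrix(r.T@Rt).as_rotvec())]
    s=least_squares(g,np.clip(q0,LO+.5,HI-.5),bounds=(LO,HI),x_scale=10.)
    return s.x,np.abs(s.fun).max()
def seg(a,b,n=25): return a+(b-a)*np.linspace(0,1,n)[:,None]
POLE=np.r_[seg(PL[0],PL[1],40),seg(PL[1],PL[1]+(PL[2]-PL[1])*2,80)]
def clear(q):
    p0,p1,p2,p3,A=fk(q,K,True)
    pw=p2+A@[0,K[7],0]
    out=[]
    for a,b in ((p0,p1),(p1,p2),(p2,pw),(pw,pw+A@[.15,0,0])):
        out.append(np.linalg.norm(seg(a,b)[:,None]-POLE[None],axis=2).min())
    T,Rt=pose(q); out.append(pole(T,Rt)); return np.round(out,3)
if __name__=='__main__': print(bestm)
E
python3 ik.py
cat > srch.py <<'E'
from ik import *
q0=get_obs()['joint_pos']
print('now',clear(q0))
for sg in (-1,1):
  for fi in range(0,61,10):
    f=np.radians(fi); z=-(B[:,2]*np.cos(f)+B[:,0]*np.sin(f)); x=sg*B[:,1]; Rt=np.c_[x,np.cross(z,x),z]
    for Y in (-118,-80):
      T=bed(-1.5,Y,4); bs=None
      for s in ([40,20,-30,40,-40,-130],[40,20,-30,-40,-60,60],[20,40,-20,0,-60,-60],[50,20,-30,60,-100,0],[30,30,-20,80,-60,100]):
        q,e=ik(T,Rt,s)
        if bs is None or e<bs[1]: bs=(q,e)
      q,e=bs
      print(sg,fi,Y,'err %.3f'%e,q.round(0),clear(q) if e<.01 else '')
E
python3 srch.py
```

```text
(np.float64(0.0013928869941747801), -1, 180)
now [0.374 0.26  0.175 0.135 0.056]
-1 0 -118 err 0.084 [  38.   13.  -58.   72.  -28. -136.] 
-1 0 -80 err 0.000 [  37.   15.  -58.   82.  -28. -144.] [0.374 0.217 0.177 0.16  0.085]
-1 10 -118 err 0.000 [  40.   13.  -53.   49.  -25. -115.] [0.374 0.228 0.106 0.102 0.051]
-1 10 -80 err 0.000 [  43.   15.  -49.   46.  -27. -114.] [0.374 0.237 0.134 0.134 0.087]
-1 20 -118 err 0.000 [ 40.  15. -39.  17. -34. -84.] [0.374 0.222 0.069 0.069 0.053]
-1 20 -80 err 0.000 [ 42.  18. -35.  16. -36. -85.] [0.374 0.234 0.104 0.104 0.089]
-1 30 -118 err 0.000 [ 34.  19. -26.   0. -45. -64.] [0.374 0.178 0.077 0.078 0.052]
-1 30 -80 err 0.000 [ 36.  21. -23.   0. -47. -66.] [0.371 0.192 0.109 0.109 0.087]
-1 40 -118 err 0.000 [ 28.  23. -16. -10. -57. -52.] [0.337 0.125 0.117 0.129 0.049]
-1 40 -80 err 0.000 [ 30.  25. -12. -10. -58. -54.] [0.322 0.141 0.144 0.15  0.084]
-1 50 -118 err 0.000 [ 22.  28.  -7. -17. -69. -44.] [0.281 0.076 0.169 0.185 0.082]
-1 50 -80 err 0.000 [ 24.  29.  -4. -17. -70. -46.] [0.266 0.093 0.192 0.205 0.106]
-1 60 -118 err
[... 590 characters left out ...]
 [0.374 0.234 0.104 0.104 0.089]
1 30 -118 err 0.000 [ 34.  19. -26.  -0. -45. 116.] [0.374 0.178 0.077 0.078 0.052]
1 30 -80 err 0.000 [ 36.  21. -23.  -0. -47. 114.] [0.371 0.192 0.109 0.109 0.087]
1 40 -118 err 0.000 [ 28.  23. -16. -10. -57. 128.] [0.337 0.125 0.117 0.129 0.049]
1 40 -80 err 0.000 [ 30.  25. -12. -10. -58. 126.] [0.322 0.141 0.144 0.15  0.084]
1 50 -118 err 0.000 [ 22.  28.  -7. -17. -69. 136.] [0.281 0.076 0.169 0.185 0.082]
1 50 -80 err 0.000 [ 24.  29.  -4. -17. -70. 134.] [0.266 0.093 0.192 0.205 0.106]
1 60 -118 err 0.000 [ 18.  33.   1. -22. -80. 141.] [0.222 0.035 0.227 0.22  0.111]
1 60 -80 err 0.000 [ 20.  35.   4. -23. -81. 138.] [0.208 0.052 0.247 0.24  0.139]
```

```bash
python3 - <<'E'
from ik import *
f=np.radians(10); z=-(B[:,2]*np.cos(f)+B[:,0]*np.sin(f)); x=-B[:,1]; R10=np.c_[x,np.cross(z,x),z]
np.save('R10.npy',R10)
for v in [(-1.5,-119,45),(-1.5,-119,4)]: print(row(bed(*v),R10))
E
```

```text
ax -9.7 ay 0.4 az -0.5 dx 16.2 dy 6.8 dz 4.1
ax -9.7 ay 0.4 az -0.5 dx 16.5 dy 6.6 dz 45.1
```

```bash
python3 -m inch '[{"ax":-9.7,"ay":0.4,"az":-0.5,"dx":16,"dy":7,"dz":4,"fingers":8},{"ax":-9.7,"ay":0.4,"az":-0.5,"dx":16,"dy":7,"dz":4,"fingers":8},{"ax":-9.7,"ay":0.4,"az":-0.5,"dx":16,"dy":7,"dz":4,"fingers":8}]'; python3 - <<'E'
from ik import *
R10=np.load('R10.npy')
t,r,g=cur();print(inbed(t),g['joint_pos'],g['force'],clear(g['joint_pos']))
for v in [(-1.5,-119,45),(-1.5,-119,4)]: print(row(bed(*v),R10))
E
```

```text
clock: 6.55
tool_pos: [0.5197, 0.145, 0.1023]
orientation: [-160.0, 0.2, -119.7]
force: [-0.4, 0.9, 0.2]
opening: 0.0082
[  -3.2113 -117.0994   46.8423] [  46.0923    8.647   -50.4681   38.9905  -31.6487 -109.4976] [-0.4152  0.8894  0.1801] [0.374 0.264 0.122 0.107 0.038]
ax 0.0 ay 0.2 az 0.0 dx 1.9 dy -2.0 dz 1.5
ax 0.0 ay 0.2 az 0.0 dx 2.1 dy -9.2 dz 41.9
```

```bash
python3 -m inch '[{"ax":0,"ay":0.2,"az":0,"dx":2,"dy":-5,"dz":20,"fingers":8},{"ax":0,"ay":0.2,"az":0,"dx":2,"dy":-9,"dz":42,"fingers":8},{"ax":0,"ay":0.2,"az":0,"dx":2,"dy":-9,"dz":42,"fingers":8}]'; python3 - <<'E'
from ik import *
R10=np.load('R10.npy')
t,r,g=cur();print(inbed(t),g['force'],clear(g['joint_pos']))
for v in [(-1.5,-119,4),(-1.5,-105,4),(-1.5,-90,4),(-1.5,-79.5,4)]: print(row(bed(*v),R10))
s=snap('side','side5')
i=cv2.imread('pics/side5.png')[200:310,200:330];cv2.imwrite('pics/side5c.png',cv2.resize(i,None,fx=6,fy=6,interpolation=cv2.INTER_CUBIC)[:600])
E
```

```text
clock: 6.92
tool_pos: [0.5373, 0.1288, 0.0633]
orientation: [-160.0, -0.4, -119.8]
force: [-0.4, 0.2, -0.1]
opening: 0.0079
[  -2.5595 -122.3903    1.4621] [-0.4243  0.2428 -0.0687] [0.374 0.227 0.105 0.1   0.05 ]
ax 0.0 ay -0.3 az 0.2 dx -3.4 dy -0.6 dz -2.7
ax 0.0 ay -0.3 az 0.2 dx -17.4 dy -0.7 dz -2.8
ax 0.0 ay -0.3 az 0.2 dx -32.4 dy -0.7 dz -2.9
ax 0.0 ay -0.3 az 0.2 dx -42.9 dy -0.7 dz -2.9
```

View pics/side5c.png

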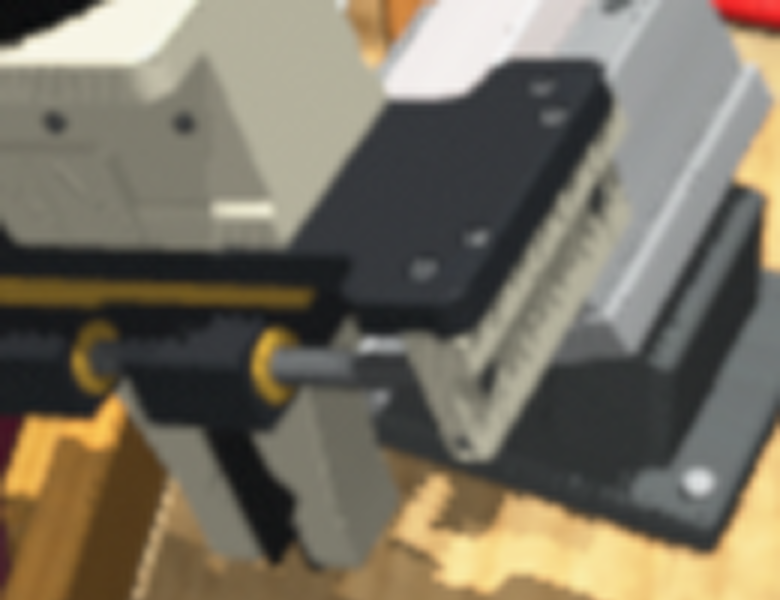

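```bash
python3 -m inch '[{"ax":0,"ay":-0.3,"az":0.2,"dx":-10,"dy":-1,"dz":-3,"fingers":8},{"ax":0,"ay":-0.3,"az":0.2,"dx":-18,"dy":-1,"dz":-3,"fingers":8},{"ax":0,"ay":-0.3,"az":0.2,"dx":-26,"dy":-1,"dz":-3,"fingers":8},{"ax":0,"ay":-0.3,"az":0.2,"dx":-33,"dy":-1,"dz":-3,"fingers":8},{"ax":0,"ay":-0.3,"az":0.2,"dx":-37,"dy":-1,"dz":-3,"fingers":8},{"ax":0,"ay":-0.3,"az":0.2,"dx":-39,"dy":-1,"dz":-3,"fingers":8},{"ax":0,"ay":-0.3,"az":0.2,"dx":-40,"dy":-1,"dz":-3,"fingers":8}]'; python3 - <<'E'
from ik import *
R10=np.load('R10.npy')
t,r,g=cur();print(inbed(t),g['force'],B.T@g['force'])
print(R.from_matrix(R10.T@r).as_rotvec(degrees=True))
for n in('scene','side'):
    snap(n,n+'6'); i=cv2.imread(f'pics/{n}6.png');i=i[165:255,250:370] if n=='scene' else i[200:300,200:320]
    cv2.imwrite(f'pics/{n}6c.png',cv2.resize(i,None,fx=6,fy=6,interpolation=cv2.INTER_CUBIC))
E
```

```text
clock: 7.85
tool_pos: [0.5567, 0.1627, 0.0663]
orientation: [-160.1, -0.1, -119.9]
force: [-4.2, -6.0, 5.9]
opening: 0.0082
[ -1.0273 -83.3331   3.9823] [-4.2436 -6.0223  5.8804] [ 2.3435 -7.3349  5.4371]
[-0.0668  0.102   0.1095]
```

View pics/scene6c.png

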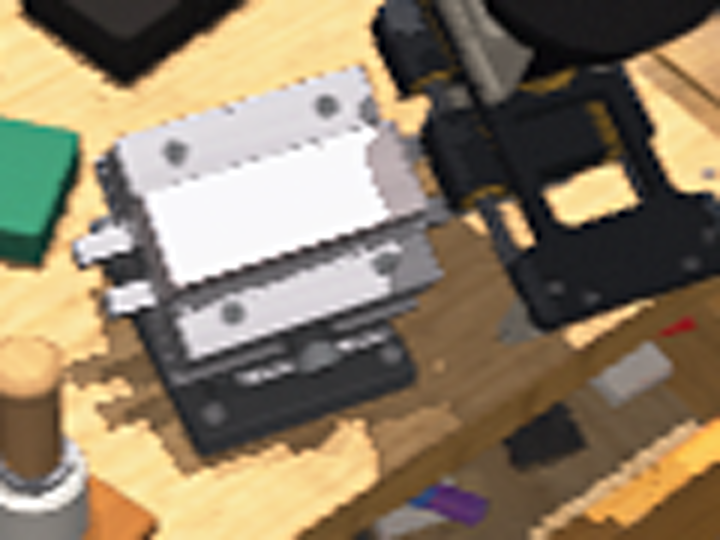

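View pics/side6c.png

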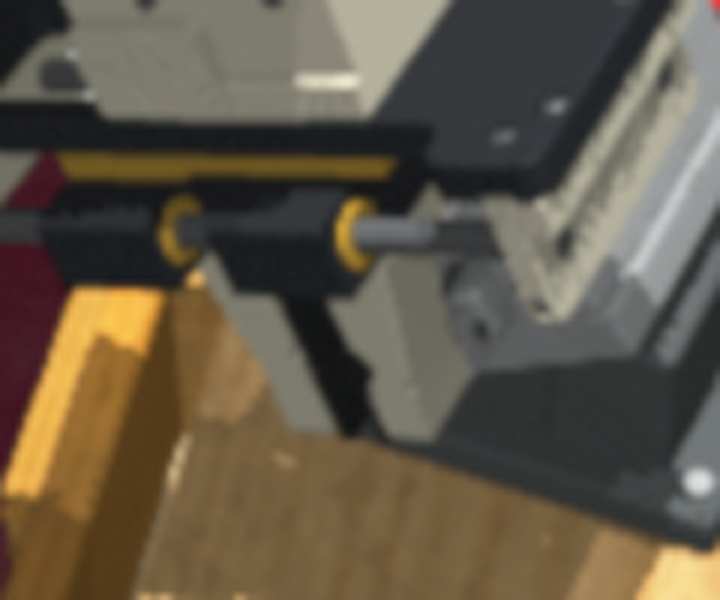

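```bash
cat >> ik.py <<'E'
def onbed(s,px,z,c=2):
    a,d=ray(s,px);a=B.T@(a-o);d=B.T@d;return (a+d*(z/1000-a[c if c!=2 else 2])/d[2])*1000
E
python3 - <<'E'
from ik import *
s=snap('scene','scene7')
t,r,g=cur();print(inbed(t),B.T@g['force'])
a,b,k=258,190,14
i=cv2.imread('pics/scene7.png')[b:b+40,a:a+50];i=cv2.resize(i,None,fx=k,fy=k,interpolation=cv2.INTER_LANCZOS4)
for y in range(40,80,5):
  for x,col in((-19,(0,0,255)),(-9,(0,0,255)),(6,(255,0,0)),(16,(255,0,0))):
    u=proj(s,bed(x,y,14))[0]; u=((u-(a,b)+.5)*k).astype(int);cv2.circle(i,tuple(map(int,u)),3,col,-1 if y==70 else 1)
cv2.imwrite('pics/scene7c.png',i)
E
```

```text
[ -0.9632 -83.2646   4.001 ] [ 1.4681 -5.9006  5.3707]
```

View pics/scene7c.png

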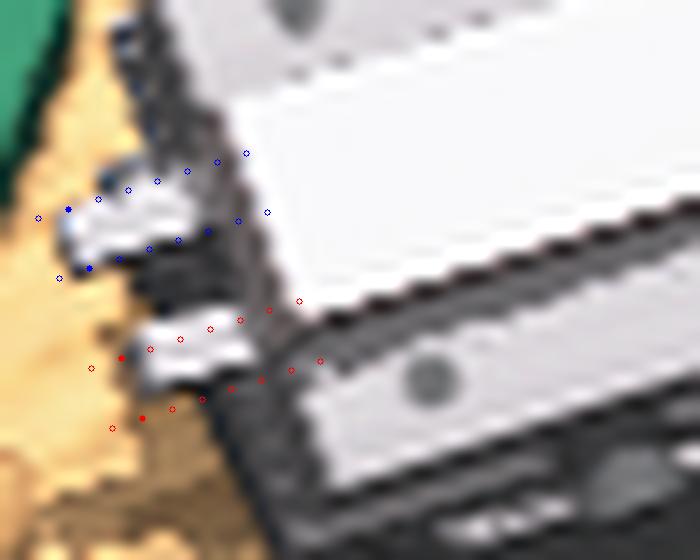

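```bash
python3 - <<'E'
from ik import *
s=snap('wrist','wrist7');g=get_obs();print(B.T@g['force'],B.T@g['moment'])
E
```

```text
[ 1.7862 -5.7949  4.8846] [-2.2003  0.8322  0.4573]
```

View pics/wrist7.png

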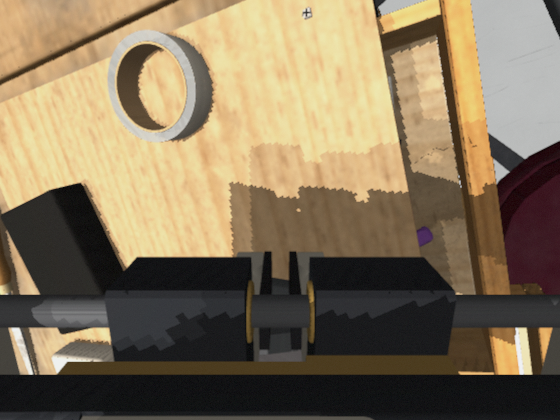

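View pics/side6.png

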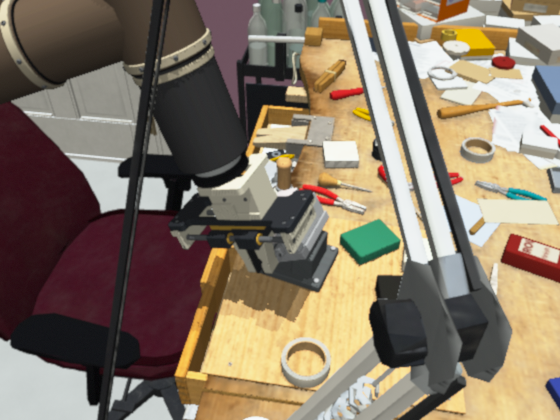

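```bash
python3 -m inch '[{"ax":0,"ay":0,"az":0,"dx":3,"dy":0,"dz":0,"fingers":8},{"ax":0,"ay":0,"az":0,"dx":3,"dy":0,"dz":0,"fingers":8}]'; python3 - <<'E'
from ik import *
g=get_obs();print(inbed(g['tool_pos']),B.T@g['force'],B.T@g['moment'])
s=snap('side','side8')
i=cv2.imread('pics/side8.png')[170:270,215:345];cv2.imwrite('pics/side8c.png',cv2.resize(i,None,fx=6,fy=6,interpolation=cv2.INTER_CUBIC))
E
```

```text
clock: 8.3
tool_pos: [0.5559, 0.1619, 0.0665]
orientation: [-160.1, 0.1, -119.8]
force: [0.1, 0.6, -0.9]
opening: 0.0078
[ -1.1456 -84.4138   4.336 ] [-0.5998  0.6009 -0.683 ] [0.0183 1.2038 0.0105]
```

View pics/side8c.png

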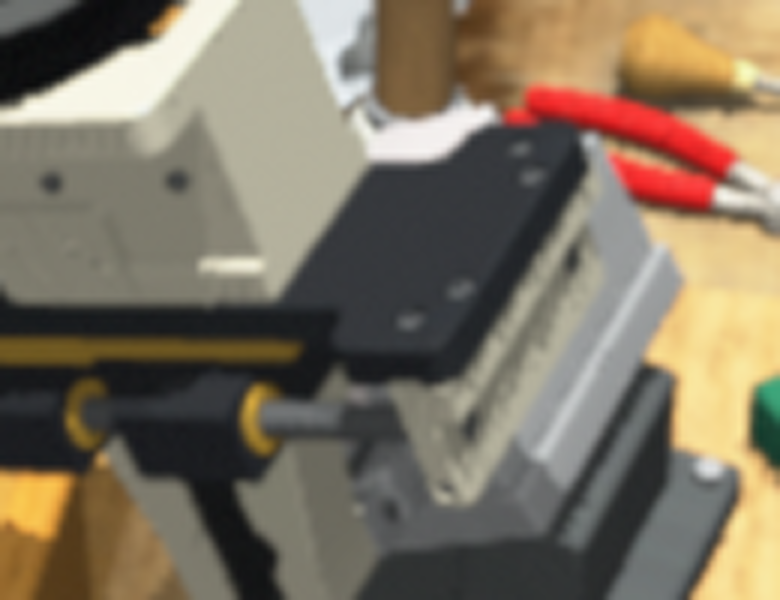

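```bash
python3 -m inch '[{"ax":0,"ay":0,"az":0,"dx":-2,"dy":0,"dz":-1,"fingers":8},{"ax":0,"ay":0,"az":0,"dx":-4,"dy":0,"dz":-2,"fingers":8},{"ax":0,"ay":0,"az":0,"dx":-5.5,"dy":0,"dz":-2,"fingers":8},{"ax":0,"ay":0,"az":0,"dx":-6,"dy":0,"dz":-2,"fingers":8}]'; python3 - <<'E'
from ik import *
g=get_obs();print(inbed(g['tool_pos']),B.T@g['force'],B.T@g['moment'])
s=snap('scene','scene9')
g=get_obs();print(inbed(g['tool_pos']),B.T@g['force'],B.T@g['moment'])
a,b,k=258,190,14
i=cv2.imread('pics/scene9.png')[b:b+40,a:a+50];i=cv2.resize(i,None,fx=k,fy=k,interpolation=cv2.INTER_LANCZOS4)
cv2.imwrite('pics/scene9c.png',i)
E
```

```text
clock: 8.85
tool_pos: [0.5578, 0.1664, 0.0682]
orientation: [-160.1, 0.0, -119.9]
force: [-1.3, -1.9, 0.6]
opening: 0.0081
[ -0.8529 -79.6052   6.069 ] [ 0.14   -2.2649  0.6333] [-1.103   1.3245  0.1608]
[ -0.839  -79.6246   6.0551] [ 0.1004 -2.863   1.0249] [-0.8567  1.348   0.1282]
```

View pics/scene9c.png

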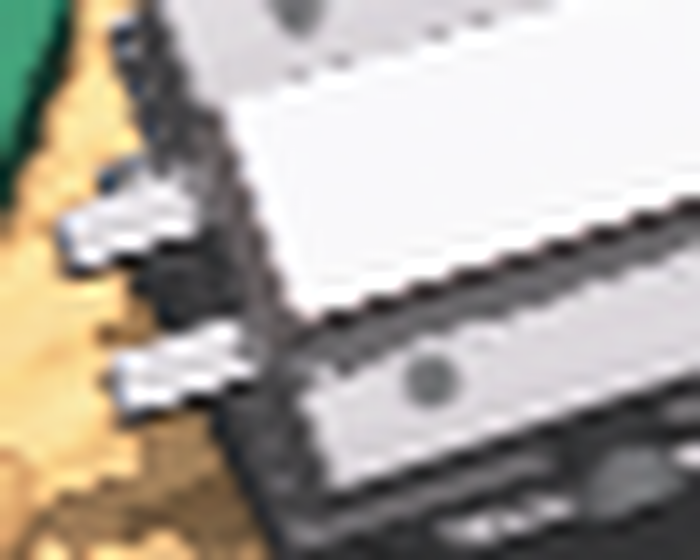

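```bash
python3 -m inch '[{"ax":0,"ay":0,"az":0,"dx":10,"dy":0,"dz":0,"fingers":8},{"ax":0,"ay":0,"az":0,"dx":25,"dy":0,"dz":-40,"fingers":8},{"ax":0,"ay":0,"az":0,"dx":25,"dy":0,"dz":-100,"fingers":20},{"ax":0,"ay":0,"az":0,"dx":10,"dy":0,"dz":-150,"fingers":40},{"ax":0,"ay":0,"az":0,"dx":-30,"dy":0,"dz":-180,"fingers":60}]'; python3 - <<'E'
from ik import *
g=get_obs();print(inbed(g['tool_pos']),g['tool_pos'],g['joint_pos'],clear(g['joint_pos']),B.T@g['force'])
for n,(a,b) in {'scene':(255,165),'side':(235,215)}.items():
    s=snap(n,n+'10');i=cv2.imread(f'pics/{n}10.png');i=i[b:b+60,a:a+78];k=10;i=cv2.resize(i,None,fx=k,fy=k,interpolation=cv2.INTER_LANCZOS4)
    cv2.imwrite(f'pics/{n}10c.png',i)
E
```

```text
clock: 9.52
tool_pos: [0.5194, 0.2236, 0.2413]
orientation: [-160.1, 0.4, -119.9]
force: [1.8, 0.1, 0.7]
opening: 0.0325
[ 32.14   -49.0425 186.8595] [0.5194 0.2236 0.2413] [ 55.7048   3.872  -31.3012  24.3593 -55.3927 -99.7027] [0.374 0.34  0.187 0.159 0.072] [ 1.6654  0.991  -0.1675]
```

View pics/scene10c.png

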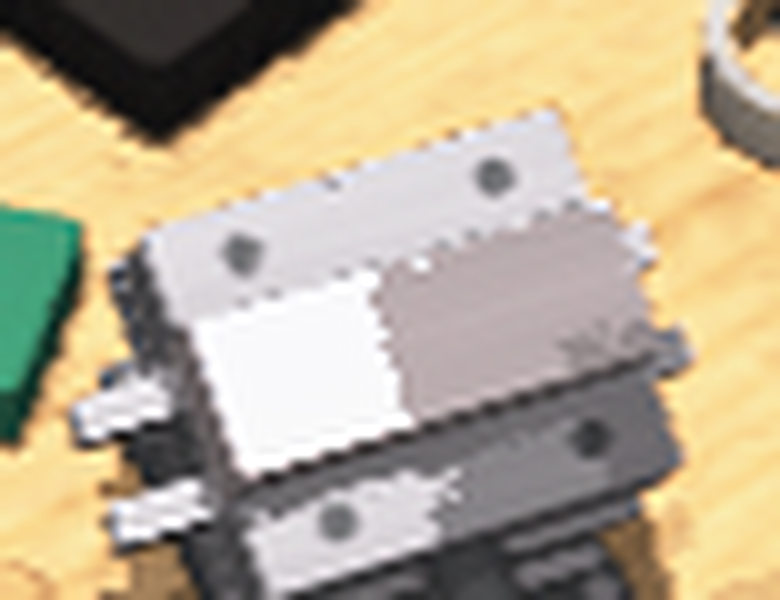

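View pics/side10c.png

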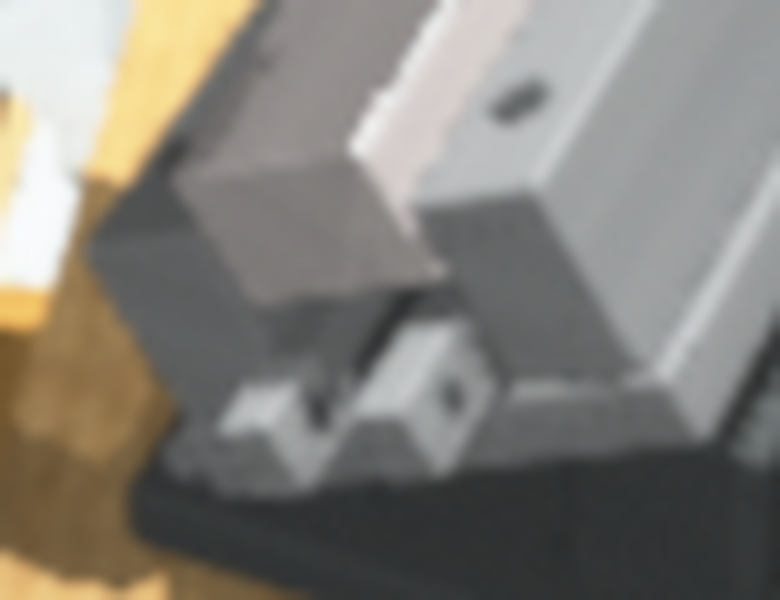

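```bash
python3 - <<'E'
from ik import *
s=pickle.load(open('S.pkl','rb'))['side']; c=pickle.load(open('S.pkl','rb'))['scene']
for u in [(218,428),(262,432),(352,410),(400,420)]: print('side',onbed(s,(235+u[0]/10-.45,215+u[1]/10-.45),14))
for u in [(108,512),(122,548),(70,405),(85,442)]: print('scene',onbed(c,(255+u[0]/10-.45,165+u[1]/10-.45),14))
E
```

```text
side [-20.3121 -66.4133  14.    ]
side [-10.7717 -68.5914  14.    ]
side [  4.4608 -65.9404  14.    ]
side [ 15.1119 -69.5734  14.    ]
scene [-9.797  72.1379 14.    ]
scene [-18.2662  71.8586  14.    ]
scene [15.2527 72.2125 14.    ]
scene [ 6.4466 71.796  14.    ]
```

```bash
python3 - <<'E'
from ik import *
S=pickle.load(open('S.pkl','rb'))
rs=[ray(S['scene'],(254.1,226.6)),ray(S['side'],(283.9,164.1))]
print(tri(rs))
print(onz(S['scene'],(254.1,226.6),.0975),onz(S['side'],(283.9,164.1),.0975))
# rest corners in scene crop (full block top): left(150,500) right(303,487) bottom(232,560?)
for u in [(150,497),(303,487),(233,557)]: print(onz(S['scene'],(200+u[0]/4-.4,130+u[1]/4-.4),.014))
snap('scene','scene11');snap('side','side11')
for n in('scene','side'):
    for l in landmark_of('mallet_grip',n)[:1]+landmark_of('mallet_face',n)[:1]+search_frame('mallet',n)[:1]: print(n,l)
i=cv2.imread('pics/scene11.png')[215:275,225:285];j=cv2.imread('pics/side11.png')[150:210,255:315]
cv2.imwrite('pics/m11.png',cv2.resize(np.hstack([i,j]),None,fx=6,fy=6,interpolation=cv2.INTER_CUBIC))
E
```

```text
(array([0.6053, 0.3597, 0.103 ]), [np.float64(0.24680392885011296), np.float64(0.24680392884992056)])
[0.6085 0.3566 0.0975] [0.6059 0.3668 0.0975]
[0.6349 0.3901 0.014 ]
[0.5726 0.3342 0.014 ]
[0.5744 0.392  0.014 ]
scene {'position': [252.1, 232.6], 'score': 0.91}
scene {'position': [254.7, 248.9], 'score': 0.7}
scene {'bbox': [256.2, 239.6, 17.1, 34.6], 'score': 0.89}
side {'position': [282.8, 176.5], 'score': 0.74}
side {'position': [281.8, 204.3], 'score': 0.56}
side {'bbox': [268.0, 198.7, 10.7, 14.7], 'score': 0.72}
```

View pics/m11.png

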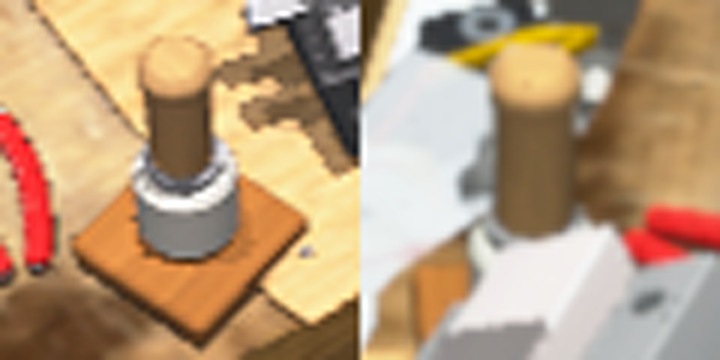

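```bash
python3 - <<'E'
from ik import *
q0=get_obs()['joint_pos']
def best(T,Rt):
    bs=None
    for s in (q0,[40,20,-30,40,-40,-130],[60,0,-30,30,-60,-60],[20,40,-20,0,-60,-60]):
        q,e=ik(T,Rt,s)
        if bs is None or e<bs[1]: bs=(q,e)
    return bs
for nm,T,Rt in [('hover',np.array([.605,.3605,.17]),down(-119.8)),('grasp',np.array([.605,.3605,.06]),down(-119.8))]+[('tap%d'%y,bed(0,y,z),Rb) for y in (-35,0,35) for z in (86,100,120)]:
    q,e=best(T,Rt);print(nm,'%.4f'%e,q.round(1),clear(q))
print(row([.605,.3605,.17],down(-119.8)))
print(row([.605,.3605,.06],down(-119.8)))
E
```

```text
hover 0.0000 [ 46.6  25.3   0.5  -0.  -65.2 -76.4] [0.364 0.285 0.254 0.254 0.238]
grasp 0.0000 [ 46.6  30.7  -6.1   0.  -53.2 -76.4] [0.332 0.282 0.286 0.286 0.272]
tap-35 0.0000 [  53.6   11.3  -48.3   52.   -39.1 -127.1] [0.374 0.307 0.232 0.2   0.121]
tap-35 0.0000 [  55.2   10.3  -47.3   49.4  -41.  -125.6] [0.374 0.318 0.237 0.201 0.121]
tap-35 0.0000 [  57.4    8.9  -45.8   46.1  -43.8 -123.6] [0.374 0.333 0.245 0.204 0.121]
tap0 0.0000 [  54.5   14.1  -44.2   50.3  -40.3 -126. ] [0.374 0.317 0.254 0.231 0.153]
tap0 0.0000 [  55.9   13.2  -43.2   48.1  -42.1 -124.6] [0.374 0.327 0.259 0.231 0.153]
tap0 0.0000 [  57.8   11.8  -41.9   45.2  -44.7 -122.8] [0.374 0.341 0.265 0.233 0.153]
tap35 0.0000 [  55.3   16.9  -39.9   48.7  -41.6 -124.7] [0.374 0.327 0.279 0.262 0.184]
tap35 0.0000 [  56.5   16.   -39.    46.7  -43.3 -123.5] [0.374 0.336 0.282 0.262 0.184]
tap35 0.0000 [  58.2   14.7  -37.7   44.2  -45.8 -121.8] [0.374 0.348 0.288 0.263 0.184]
ax -19.9 ay -0.0 az -0.1 dx -162.6 dy 18.1 dz 64.7
ax -19.9 ay -0.0 az -0.1 dx -162.6 dy 55.5 dz 168.1
```

```bash
python3 -m inch '[{"ax":-6,"ay":0,"az":0,"dx":-50,"dy":5,"dz":15,"fingers":87},{"ax":-13,"ay":0,"az":0,"dx":-100,"dy":10,"dz":35,"fingers":87},{"ax":-19.9,"ay":0,"az":-0.1,"dx":-150,"dy":17,"dz":60,"fingers":87},{"ax":-19.9,"ay":0,"az":-0.1,"dx":-163,"dy":18,"dz":65,"fingers":87},{"ax":-19.9,"ay":0,"az":-0.1,"dx":-163,"dy":18,"dz":65,"fingers":87}]'; python3 - <<'E'
from ik import *
g=get_obs();print(g['tool_pos'],g['orientation'],g['opening'])
print(row([.605,.3605,.06],down(-119.8)))
s=snap('wrist','wrist12');print(proj(s,[(.605,.3605,.111),(.605,.3605,.014)]))
E
```

```text
clock: 10.65
tool_pos: [0.6056, 0.3612, 0.1684]
orientation: [-180.0, -0.2, -119.8]
force: [-0.0, -0.2, 0.1]
opening: 0.0868
[0.6056 0.3612 0.1684] [-179.9732   -0.157  -119.8223] 0.08684236409471795
ax -0.0 ay -0.2 az -0.0 dx 0.6 dy 0.2 dz 108.4
[[277.9433 229.078 ]
 [278.4445 192.4932]]
```

View pics/wrist12.png

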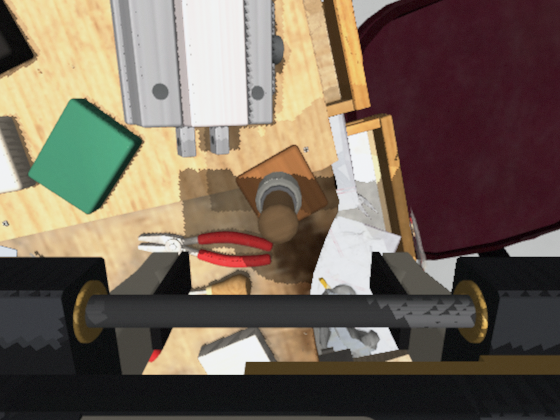

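```bash
python3 -m inch '[{"ax":0,"ay":-0.2,"az":0,"dx":0,"dy":0,"dz":50,"fingers":87},{"ax":0,"ay":-0.2,"az":0,"dx":0,"dy":0,"dz":95,"fingers":87},{"ax":0,"ay":-0.2,"az":0,"dx":0,"dy":0,"dz":108,"fingers":87},{"ax":0,"ay":-0.2,"az":0,"dx":0,"dy":0,"dz":108,"fingers":60},{"ax":0,"ay":-0.2,"az":0,"dx":0,"dy":0,"dz":108,"fingers":20},{"ax":0,"ay":-0.2,"az":0,"dx":0,"dy":0,"dz":108,"fingers":15},{"ax":0,"ay":-0.2,"az":0,"dx":0,"dy":0,"dz":108,"fingers":15},{"ax":0,"ay":-0.2,"az":0,"dx":0,"dy":0,"dz":108,"fingers":15}]'
```

```text
clock: 11.7
tool_pos: [0.6057, 0.362, 0.0629]
orientation: [-180.0, 0.3, -119.8]
force: [0.7, 0.0, 0.3]
opening: 0.0429
```

```bash
python3 -m inch '[{"ax":0,"ay":0,"az":0,"dx":0,"dy":0,"dz":0,"fingers":10},{"ax":0,"ay":0,"az":0,"dx":0,"dy":0,"dz":0,"fingers":10},{"ax":0,"ay":0,"az":0,"dx":0,"dy":0,"dz":0,"fingers":10},{"ax":0,"ay":0,"az":0,"dx":0,"dy":0,"dz":0,"fingers":10}]'
python3 - <<'E'
from ik import *
g=get_obs();print(g['tool_pos'],g['orientation'],g['opening'],g['force'])
E
```

```text
clock: 12.2
tool_pos: [0.6056, 0.3619, 0.0625]
orientation: [-180.0, 0.2, -119.8]
force: [2.0, -0.7, -0.3]
opening: 0.0247
[0.6056 0.3619 0.0625] [-179.9786    0.2382 -119.7775] 0.024741310744406976 [ 1.9501 -0.6832 -0.3119]
```

```bash
cat > tap.py <<'E'
from ik import *
Rg=E_('xyz',[-179.9786,.2382,-119.7775]); Tg=np.array([.6056,.3619,.0625])
# mallet face offset and axis in tool frame
FO=Rg.T@(np.array([.6056,.3605,.014])-Tg)   # along tool y self centred; approx
FO[1]=0; FO[0]=0
AX=Rg.T@np.array([0,0,1.])
def tgt(x,y,z):
    # rotate Rb so that Rt@AX = bz
    a=Rb@AX; v=np.cross(a,B[:,2]); Rt=R.from_rotvec(v).as_matrix()@Rb
    return bed(x,y,z)-Rt@FO,Rt
def face(): 
    t,r,g=cur(); return inbed(t+r@FO), np.degrees(np.arccos(np.clip((r@AX)@B[:,2],-1,1))), B.T@g['force'],g['opening'],g['clock']
E
python3 - <<'E'
from tap import *
print(FO)
t,r,g=cur()
U=t+[0,0,.13]; print('up',row(U,r))
T,Rt=tgt(0,0,80); rv=R.from_matrix(r.T@Rt).as_rotvec()
for k in np.linspace(0,1,5): print(row(U+(T-U)*k,r@R.from_rotvec(rv*k).as_matrix()))
E
```

```text
[0.     0.     0.0485]
up ax 0.0 ay 0.0 az 0.0 dx -0.5 dy -0.0 dz -130.0
ax 0.0 ay 0.0 az 0.0 dx -0.5 dy -0.0 dz -130.0
ax 7.5 ay 0.0 az -0.0 dx 28.0 dy 1.2 dz -125.7
ax 15.0 ay 0.0 az -0.0 dx 56.5 dy 2.4 dz -121.3
ax 22.5 ay 0.0 az -0.1 dx 85.1 dy 3.6 dz -117.0
ax 30.0 ay 0.0 az -0.1 dx 113.6 dy 4.8 dz -112.6
```

```bash
python3 -m inch '[{"ax":0,"ay":0,"az":0,"dx":0,"dy":0,"dz":-45,"fingers":10},{"ax":0,"ay":0,"az":0,"dx":0,"dy":0,"dz":-90,"fingers":10},{"ax":0,"ay":0,"az":0,"dx":0,"dy":0,"dz":-130,"fingers":10},{"ax":7.5,"ay":0,"az":0,"dx":28,"dy":1,"dz":-126,"fingers":10},{"ax":15,"ay":0,"az":0,"dx":57,"dy":2,"dz":-121,"fingers":10},{"ax":22.5,"ay":0,"az":0,"dx":85,"dy":4,"dz":-117,"fingers":10},{"ax":30,"ay":0,"az":-0.1,"dx":114,"dy":5,"dz":-113,"fingers":10},{"ax":30,"ay":0,"az":-0.1,"dx":114,"dy":5,"dz":-113,"fingers":10}]'
python3 - <<'E'
from tap import *
print(*face())
for n in('scene','side'):
    s=snap(n,n+'13'); i=cv2.imread(f'pics/{n}13.png');i=i[140:240,240:370] if n=='scene' else i[150:250,220:350]
    cv2.imwrite(f'pics/{n}13c.png',cv2.resize(i,None,fx=6,fy=6,interpolation=cv2.INTER_CUBIC))
print(*face())
for z in (60,50): print(row(*tgt(0,0,z)))
E
```

```text
clock: 13.2
tool_pos: [0.5398, 0.2593, 0.1712]
orientation: [-149.9, -0.4, -119.6]
force: [-0.4, -0.9, -2.4]
opening: 0.0246
[-2.8001 -8.1227 77.732 ] 0.4598262557717503 [-1.0745 -0.9801 -2.1001] 0.024605536024830923 13.2
[-0.549  -0.9452 80.5284] 0.04795833609609179 [ 0.2609  0.1623 -1.0872] 0.025162531866069385 13.3
ax 0.0 ay 0.0 az 0.1 dx -0.9 dy -0.5 dz 20.5
ax 0.0 ay 0.0 az 0.1 dx -0.8 dy -0.5 dz 30.5
```

View pics/scene13c.png

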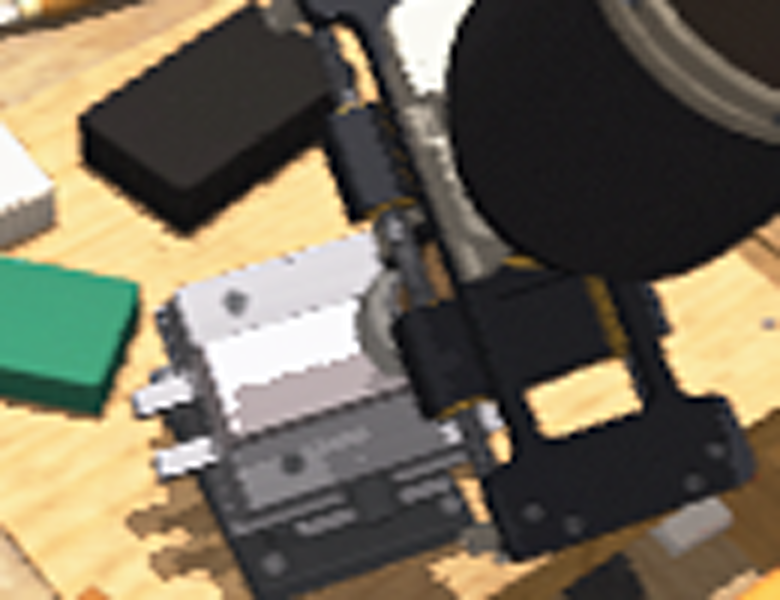

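View pics/side13c.png

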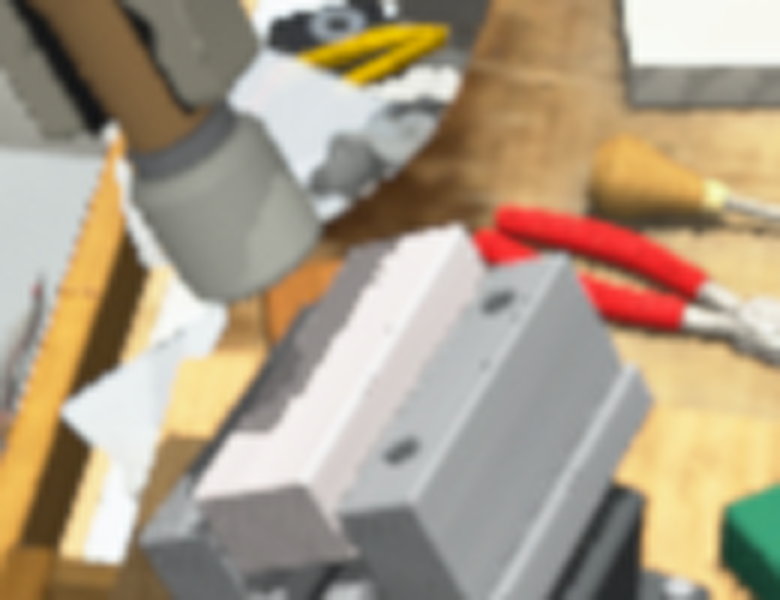

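```bash
python3 -m inch '[{"ax":0,"ay":0,"az":0.1,"dx":-1,"dy":-0.5,"dz":20,"fingers":10},{"ax":0,"ay":0,"az":0.1,"dx":-1,"dy":-0.5,"dz":31,"fingers":10},{"ax":0,"ay":0,"az":0.1,"dx":-1,"dy":-0.5,"dz":36,"fingers":10}]'
python3 - <<'E'
from tap import *
print(*face())
for n in('scene','side'):
    s=snap(n,n+'14'); i=cv2.imread(f'pics/{n}14.png');i=i[140:240,240:370] if n=='scene' else i[150:250,220:350]
    cv2.imwrite(f'pics/{n}14c.png',cv2.resize(i,None,fx=6,fy=6,interpolation=cv2.INTER_CUBIC))
print(*face())
E
```

```text
clock: 13.68
tool_pos: [0.5619, 0.2575, 0.1444]
orientation: [-150.0, 0.3, -119.8]
force: [-2.9, 0.9, 3.0]
opening: 0.0246
[ 1.1762  1.7305 44.4218] 0.04179649849026129 [-1.0371 -0.6707  4.0114] 0.0245915382745516 13.675
[ 0.8663  0.9648 44.2249] 0.013246528802792583 [-1.7705  0.187  -2.512 ] 0.02493337431298804 13.775
```

View pics/side14c.png

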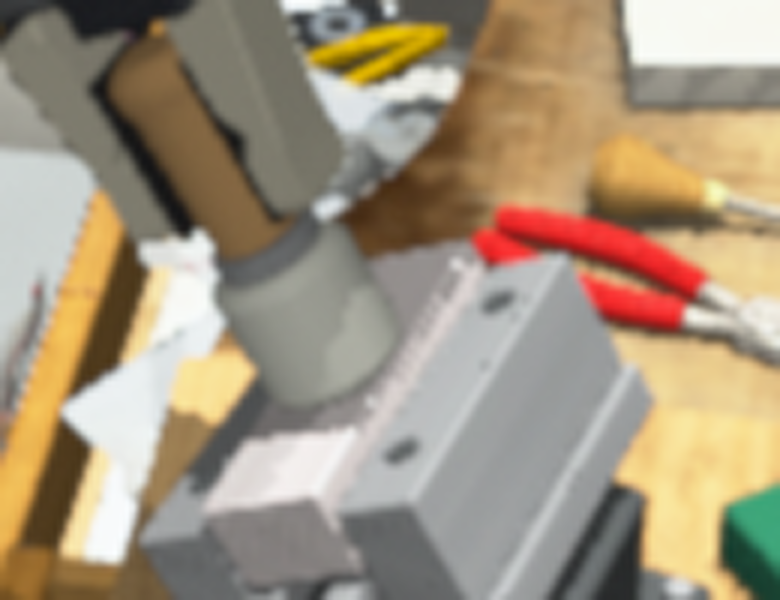

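```bash
python3 -m inch '[{"ax":0,"ay":0,"az":0,"dx":0,"dy":0,"dz":-8,"fingers":10},{"ax":0,"ay":0,"az":0,"dx":0,"dy":0,"dz":2,"fingers":10},{"ax":0,"ay":0,"az":0,"dx":0,"dy":0,"dz":5,"fingers":10},{"ax":0,"ay":0,"az":0,"dx":0,"dy":0,"dz":5,"fingers":10}]'
python3 - <<'E'
from tap import *
print(*face())
E
```

```text
clock: 14.28
tool_pos: [0.5636, 0.2566, 0.1405]
orientation: [-149.9, 0.4, -119.7]
force: [-3.2, 1.7, 3.8]
opening: 0.0245
[ 0.9129  1.8482 40.1034] 0.12299205516325504 [-1.2165 -0.0715  5.0971] 0.02449989702884948 14.275
```

```bash
python3 -m inch '[{"ax":0,"ay":0,"az":0,"dx":1,"dy":0,"dz":-8,"fingers":10},{"ax":0,"ay":0,"az":0,"dx":1,"dy":0,"dz":1,"fingers":10},{"ax":0,"ay":0,"az":0,"dx":1,"dy":0,"dz":4,"fingers":10},{"ax":0,"ay":0,"az":0,"dx":1,"dy":0,"dz":4,"fingers":10}]'
python3 - <<'E'
from tap import *
print(*face())
E
```

```text
clock: 14.78
tool_pos: [0.5662, 0.2575, 0.1402]
orientation: [-149.8, 0.7, -119.5]
force: [-14.4, 5.1, 24.3]
opening: 0.0248
[ 2.4238  4.2149 38.9666] 0.5024953104969178 [-0.8412 -2.7488 28.542 ] 0.024797148914039432 14.775
```

```bash
python3 -m inch '[{"ax":0,"ay":0,"az":0,"dx":0,"dy":0,"dz":-15,"fingers":10},{"ax":0,"ay":0,"az":0,"dx":15,"dy":0,"dz":-15,"fingers":10},{"ax":0,"ay":0,"az":0,"dx":30,"dy":0,"dz":-15,"fingers":10},{"ax":0,"ay":0,"az":0,"dx":30,"dy":0,"dz":-15,"fingers":10}]'
python3 - <<'E'
from tap import *
print(*face())
for n in('scene','side'):
    s=snap(n,n+'15'); i=cv2.imread(f'pics/{n}15.png');i=i[140:240,240:370] if n=='scene' else i[150:250,220:350]
    cv2.imwrite(f'pics/{n}15c.png',cv2.resize(i,None,fx=6,fy=6,interpolation=cv2.INTER_CUBIC))
print(*face())
for y in (-32,32):
  for z in (50,42,40,38,36): print(y,z,row(*tgt(0,y,z)))
E
```

```text
clock: 15.28
tool_pos: [0.5419, 0.2291, 0.1484]
orientation: [-150.0, 0.2, -119.8]
force: [-0.4, 0.5, -2.6]
opening: 0.0248
[  0.2882 -32.9645  49.493 ] 0.12264158073937746 [-1.8503  0.2591 -1.9823] 0.024821235843040888 15.275
[  0.5872 -30.6791  50.1122] 0.006902569482416062 [-0.8598  0.4297 -1.6683] 0.02457163181213361 15.375
-32 50 ax 0.0 ay -0.0 az -0.1 dx 1.3 dy 0.6 dz 0.1
-32 42 ax 0.0 ay -0.0 az -0.1 dx 1.4 dy 0.6 dz 8.1
-32 40 ax 0.0 ay -0.0 az -0.1 dx 1.4 dy 0.6 dz 10.1
-32 38 ax 0.0 ay -0.0 az -0.1 dx 1.4 dy 0.6 dz 12.1
-32 36 ax 0.0 ay -0.0 az -0.1 dx 1.4 dy 0.6 dz 14.1
32 50 ax 0.0 ay -0.0 az -0.1 dx -62.7 dy 0.7 dz 0.4
32 42 ax 0.0 ay -0.0 az -0.1 dx -62.6 dy 0.7 dz 8.4
32 40 ax 0.0 ay -0.0 az -0.1 dx -62.6 dy 0.7 dz 10.4
32 38 ax 0.0 ay -0.0 az -0.1 dx -62.6 dy 0.7 dz 12.4
32 36 ax 0.0 ay -0.0 az -0.1 dx -62.6 dy 0.7 dz 14.4
```

View pics/side15c.png

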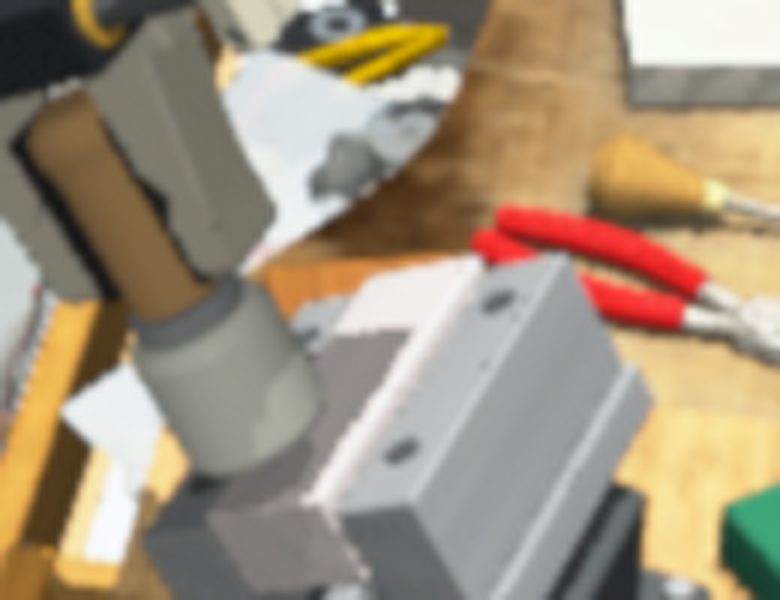

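View pics/scene15c.png

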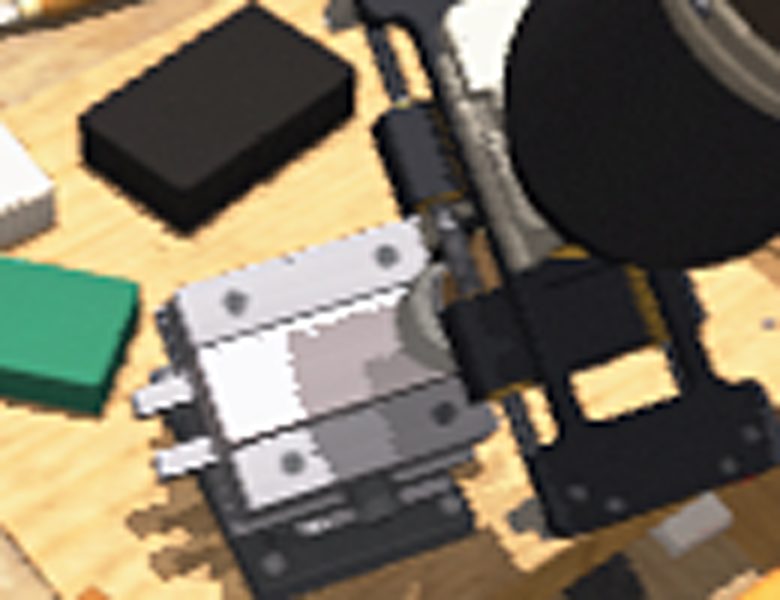

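```bash
python3 -m inch '[{"ax":0,"ay":0,"az":0,"dx":1,"dy":0.5,"dz":8,"fingers":10},{"ax":0,"ay":0,"az":0,"dx":1,"dy":0.5,"dz":11,"fingers":10},{"ax":0,"ay":0,"az":0,"dx":1,"dy":0.5,"dz":13,"fingers":10},{"ax":0,"ay":0,"az":0,"dx":1,"dy":0.5,"dz":14,"fingers":10}]'
python3 - <<'E'
from tap import *
print(*face())
E
python3 -m inch '[{"ax":0,"ay":0,"az":0,"dx":0,"dy":0,"dz":1,"fingers":10}]'
python3 - <<'E'
from tap import *
print(*face())
E
```

```text
clock: 15.88
tool_pos: [0.5493, 0.2306, 0.1395]
orientation: [-149.9, 0.6, -119.5]
force: [-24.5, 7.0, 26.6]
opening: 0.0251
[  0.8265 -27.5768  39.0031] 0.3990442961957597 [-8.145  -6.1092 35.3716] 0.025085881823039686 15.875
clock: 16.0
tool_pos: [0.5499, 0.2312, 0.1394]
orientation: [-149.9, 0.7, -119.5]
force: [-28.5, 8.5, 31.6]
opening: 0.0249
[  1.0418 -26.6233  38.8163] 0.5094368216007547 [-9.3101 -6.7629 41.8546] 0.024878783233209193 16.0
```

```bash
python3 -m inch '[{"ax":0,"ay":0,"az":0,"dx":0,"dy":0,"dz":-13,"fingers":10},{"ax":0,"ay":0,"az":0,"dx":-32,"dy":0,"dz":-15,"fingers":10},{"ax":0,"ay":0,"az":0,"dx":-62,"dy":0,"dz":-15,"fingers":10},{"ax":0,"ay":0,"az":0,"dx":-62,"dy":0,"dz":-15,"fingers":10}]'
python3 - <<'E'
from tap import *
print(*face())
for z in (50,42,36): print(z,row(*tgt(0,31,z)))
E
```

```text
clock: 16.5
tool_pos: [0.5738, 0.2868, 0.1487]
orientation: [-150.0, 0.3, -119.7]
force: [-0.4, 0.3, -2.7]
opening: 0.0248
[-0.3652 33.0897 50.2437] 0.05538941142024335 [-1.7202  0.0765 -2.0752] 0.024755214858537572 16.5
50 ax 0.0 ay 0.1 az -0.1 dx 2.0 dy -0.4 dz 0.2
42 ax 0.0 ay 0.1 az -0.1 dx 2.1 dy -0.4 dz 8.2
36 ax 0.0 ay 0.1 az -0.1 dx 2.1 dy -0.4 dz 14.2
```

```bash
python3 -m inch '[{"ax":0,"ay":0,"az":0,"dx":2,"dy":0,"dz":8,"fingers":10},{"ax":0,"ay":0,"az":0,"dx":2,"dy":0,"dz":11,"fingers":10},{"ax":0,"ay":0,"az":0,"dx":2,"dy":0,"dz":13,"fingers":10},{"ax":0,"ay":0,"az":0,"dx":2,"dy":0,"dz":14,"fingers":10}]'
python3 - <<'E'
from tap import *
print(*face())
E
python3 -m inch '[{"ax":0,"ay":0,"az":0,"dx":0,"dy":0,"dz":1,"fingers":10}]'
python3 - <<'E'
from tap import *
print(*face())
E
```

```text
clock: 17.0
tool_pos: [0.5778, 0.2809, 0.1394]
orientation: [-149.9, 0.5, -119.6]
force: [-26.9, 5.8, 22.5]
opening: 0.0249
[ 0.5462 30.1257 39.0445] 0.27888201294428794 [-11.4779  -8.364   32.6283] 0.024888433744059316 17.0
clock: 17.12
tool_pos: [0.5784, 0.2816, 0.1394]
orientation: [-149.9, 0.6, -119.6]
force: [-28.4, 8.2, 25.8]
opening: 0.0251
[ 0.6862 31.1193 38.9456] 0.39414476767631795 [-11.9388  -6.9761  36.7138] 0.02505189070864296 17.125
```

```bash
python3 -m inch '[{"ax":0,"ay":0,"az":0,"dx":0,"dy":0,"dz":-13,"fingers":10},{"ax":0,"ay":0,"az":0,"dx":30,"dy":0,"dz":-13,"fingers":10},{"ax":0,"ay":0,"az":0,"dx":60,"dy":0,"dz":-13,"fingers":10},{"ax":0,"ay":0,"az":0,"dx":62,"dy":0,"dz":-9,"fingers":10},{"ax":0,"ay":0,"az":0,"dx":62,"dy":0,"dz":-3,"fingers":10},{"ax":0,"ay":0,"az":0,"dx":62,"dy":0,"dz":-1,"fingers":10},{"ax":0,"ay":0,"az":0,"dx":62,"dy":0,"dz":0,"fingers":10}]'
python3 - <<'E'
from tap import *
print(*face())
E
python3 -m inch '[{"ax":0,"ay":0,"az":0,"dx":0,"dy":0,"dz":-13,"fingers":10},{"ax":0,"ay":0,"az":0,"dx":-30,"dy":0,"dz":-13,"fingers":10},{"ax":0,"ay":0,"az":0,"dx":-30,"dy":0,"dz":-5,"fingers":10},{"ax":0,"ay":0,"az":0,"dx":-30,"dy":0,"dz":-1,"fingers":10},{"ax":0,"ay":0,"az":0,"dx":-30,"dy":0,"dz":0,"fingers":10}]'
python3 - <<'E'
from tap import *
print(*face())
E
```

```text
clock: 18.0
tool_pos: [0.5494, 0.2298, 0.1394]
orientation: [-149.9, 0.7, -119.5]
force: [-27.6, 9.1, 31.5]
opening: 0.0251
[  1.2322 -28.0999  38.6644] 0.5148294155359828 [-8.9549 -5.8227 41.49  ] 0.02509578158993852 18.0
clock: 18.62
tool_pos: [0.5638, 0.2555, 0.1392]
orientation: [-149.9, 0.7, -119.5]
force: [-27.3, 8.4, 28.4]
opening: 0.0253
[ 0.8405  1.325  38.6036] 0.49296289132571697 [-9.9308 -6.3161 38.5182] 0.025337671970918015 18.625
```

```bash
python3 -m inch '[{"ax":0,"ay":0,"az":0,"dx":0,"dy":0,"dz":-30,"fingers":10},{"ax":0,"ay":0,"az":0,"dx":-10,"dy":0,"dz":-70,"fingers":10},{"ax":0,"ay":0,"az":0,"dx":-30,"dy":0,"dz":-80,"fingers":10},{"ax":0,"ay":0,"az":0,"dx":-30,"dy":0,"dz":-80,"fingers":10}]'
python3 - <<'E'
from tap import *
print(*face())
for n,(a,b) in {'scene':(255,165),'side':(235,170)}.items():
    s=snap(n,n+'16');i=cv2.imread(f'pics/{n}16.png');i=i[b:b+75,a:a+90];k=8;i=cv2.resize(i,None,fx=k,fy=k,interpolation=cv2.INTER_LANCZOS4)
    cv2.imwrite(f'pics/{n}16c.png',i)
t,r,g=cur()
Rt=Rg; T=np.array([.605,.3615,.20]); rv=R.from_matrix(r.T@Rt).as_rotvec()
for k in (0,.25,.5,.75,1): print(row(t+(T-t)*k,r@R.from_rotvec(rv*k).as_matrix()))
E
```

```text
clock: 19.12
tool_pos: [0.543, 0.2986, 0.2058]
orientation: [-150.0, 0.3, -119.7]
force: [0.3, 0.4, -3.4]
opening: 0.0248
[ -0.0522  28.0482 116.045 ] 0.10189748502389777 [-1.6601  0.4788 -2.9436] 0.02480996104477099 19.125
ax 0.0 ay 0.0 az 0.0 dx 0.0 dy 0.0 dz 0.0
ax -7.5 ay -0.0 az -0.0 dx -22.0 dy -4.2 dz 3.7
ax -15.0 ay -0.0 az -0.0 dx -43.9 dy -8.3 dz 7.5
ax -22.5 ay -0.1 az -0.0 dx -65.9 dy -12.5 dz 11.2
ax -30.0 ay -0.1 az -0.0 dx -87.9 dy -16.6 dz 15.0
```

View pics/scene16c.png

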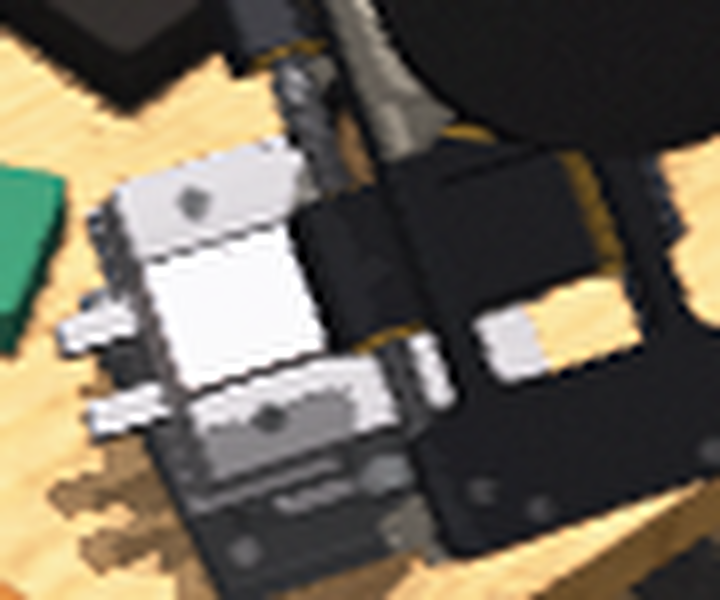

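View pics/side16c.png

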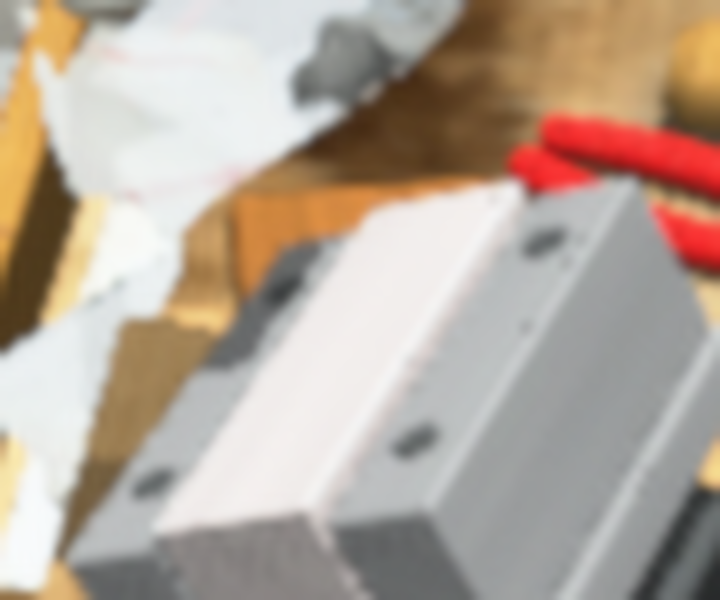

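```bash
python3 -m inch '[{"ax":-7.5,"ay":0,"az":0,"dx":-22,"dy":-4,"dz":4,"fingers":10},{"ax":-15,"ay":0,"az":0,"dx":-44,"dy":-8,"dz":7,"fingers":10},{"ax":-22.5,"ay":-0.1,"az":0,"dx":-66,"dy":-12,"dz":11,"fingers":10},{"ax":-30,"ay":-0.1,"az":0,"dx":-88,"dy":-16.6,"dz":15,"fingers":10},{"ax":-30,"ay":-0.1,"az":0,"dx":-88,"dy":-16.6,"dz":15,"fingers":10},{"ax":-30,"ay":-0.1,"az":0,"dx":-88,"dy":-16.6,"dz":15,"fingers":10}]'
python3 - <<'E'
from tap import *
t,r,g=cur();print(t,g['orientation'])
for z in (.075,.0625): print(row([.6056,.3617,z],Rg))
E
```

```text
clock: 19.98
tool_pos: [0.6049, 0.3607, 0.1994]
orientation: [-180.0, 0.2, -119.9]
force: [-0.4, -0.6, -2.7]
opening: 0.0246
[0.6049 0.3607 0.1994] [-179.9717    0.16   -119.8578]
ax -0.0 ay -0.1 az -0.1 dx -0.8 dy -0.0 dz 124.4
ax -0.0 ay -0.1 az -0.1 dx -0.8 dy -0.0 dz 136.9
```

```bash
python3 -m inch '[{"ax":0,"ay":0,"az":0,"dx":-1,"dy":0,"dz":50,"fingers":10},{"ax":0,"ay":0,"az":0,"dx":-1,"dy":0,"dz":100,"fingers":10},{"ax":0,"ay":0,"az":0,"dx":-1,"dy":0,"dz":124,"fingers":10},{"ax":0,"ay":0,"az":0,"dx":-1,"dy":0,"dz":130,"fingers":10},{"ax":0,"ay":0,"az":0,"dx":-1,"dy":0,"dz":134,"fingers":10},{"ax":0,"ay":0,"az":0,"dx":-1,"dy":0,"dz":134,"fingers":10}]'
python3 - <<'E'
from tap import *
t,r,g=cur();print(t,g['orientation'],g['force'])
print(row([.6056,.3617,.0622],Rg))
E
```

```text
clock: 20.72
tool_pos: [0.6064, 0.3647, 0.0685]
orientation: [-179.9, 0.5, -119.7]
force: [0.4, -1.1, -2.4]
opening: 0.0247
[0.6064 0.3647 0.0685] [-179.9382    0.4512 -119.7158] [ 0.3641 -1.1441 -2.3561]
ax -0.0 ay 0.2 az 0.1 dx 3.0 dy -0.8 dz 6.3
```

```bash
python3 -m inch '[{"ax":0,"ay":0.2,"az":0,"dx":2,"dy":-0.5,"dz":2,"fingers":10},{"ax":0,"ay":0.2,"az":0,"dx":2,"dy":-0.5,"dz":4,"fingers":10},{"ax":0,"ay":0.2,"az":0,"dx":2,"dy":-0.5,"dz":5,"fingers":10},{"ax":0,"ay":0.2,"az":0,"dx":2,"dy":-0.5,"dz":5,"fingers":10}]'
python3 - <<'E'
from tap import *
t,r,g=cur();print(t,g['orientation'],g['force'])
E
```

```text
clock: 21.22
tool_pos: [0.6056, 0.3623, 0.0621]
orientation: [-180.0, 0.2, -119.7]
force: [-0.3, -0.2, -2.3]
opening: 0.025
[0.6056 0.3623 0.0621] [-179.9839    0.1564 -119.741 ] [-0.2645 -0.1976 -2.3148]
```

```bash
python3 -m inch '[{"ax":0,"ay":0,"az":0,"dx":0,"dy":0,"dz":0.5,"fingers":10},{"ax":0,"ay":0,"az":0,"dx":0,"dy":0,"dz":0.8,"fingers":10},{"ax":0,"ay":0,"az":0,"dx":0,"dy":0,"dz":0.8,"fingers":10}]'
python3 - <<'E'
from tap import *
t,r,g=cur();print(t,g['force'])
snap('side','side17');snap('scene','scene17')
i=cv2.imread('pics/scene17.png')[205:285,215:295];cv2.imwrite('pics/m17.png',cv2.resize(i,None,fx=7,fy=7,interpolation=cv2.INTER_CUBIC))
E
```

```text
clock: 21.6
tool_pos: [0.6057, 0.3624, 0.0618]
orientation: [-180.0, 0.2, -119.7]
force: [-0.4, -0.4, 0.8]
opening: 0.025
[0.6057 0.3624 0.0618] [-0.4261 -0.3928  0.7908]
```

View pics/m17.png

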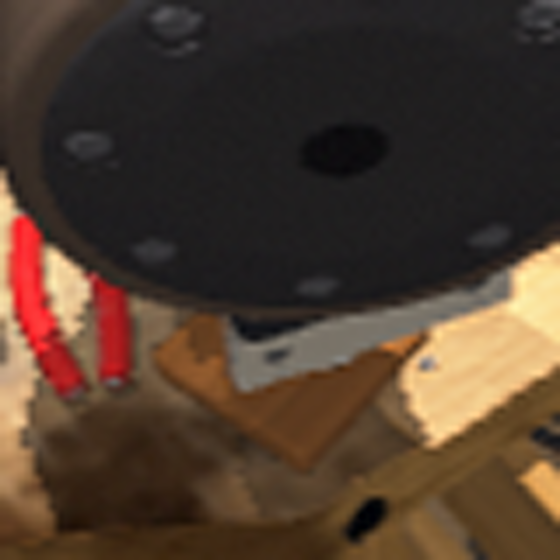

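```bash
python3 -m inch '[{"ax":0,"ay":0,"az":0,"dx":0,"dy":0,"dz":-0.3,"fingers":35},{"ax":0,"ay":0,"az":0,"dx":0,"dy":0,"dz":-0.3,"fingers":60},{"ax":0,"ay":0,"az":0,"dx":0,"dy":0,"dz":-0.3,"fingers":80},{"ax":0,"ay":0,"az":0,"dx":0,"dy":0,"dz":-0.3,"fingers":80},{"ax":0,"ay":0,"az":0,"dx":0,"dy":0,"dz":-0.3,"fingers":80},{"ax":0,"ay":0,"az":0,"dx":0,"dy":0,"dz":-0.3,"fingers":80}]'
```

```text
clock: 22.45
tool_pos: [0.6056, 0.3623, 0.0617]
orientation: [-180.0, 0.2, -119.7]
force: [0.4, -0.6, -0.2]
opening: 0.0774
```

```bash
python3 -m inch '[{"ax":0,"ay":0,"az":0,"dx":0,"dy":0,"dz":-30,"fingers":80},{"ax":0,"ay":0,"az":0,"dx":0,"dy":0,"dz":-80,"fingers":80},{"ax":0,"ay":0,"az":0,"dx":0,"dy":0,"dz":-140,"fingers":80},{"ax":0,"ay":0,"az":0,"dx":-20,"dy":40,"dz":-180,"fingers":80},{"ax":0,"ay":0,"az":0,"dx":-30,"dy":90,"dz":-190,"fingers":80},{"ax":0,"ay":0,"az":0,"dx":-40,"dy":140,"dz":-190,"fingers":80},{"ax":0,"ay":0,"az":0,"dx":-40,"dy":140,"dz":-190,"fingers":80}]'
python3 - <<'E'
from tap import *
t,r,g=cur();print(t,g['force'])
for n,(a,b) in {'scene':(225,170),'side':(235,160)}.items():
    s=snap(n,n+'18');i=cv2.imread(f'pics/{n}18.png');i=i[b:b+100,a:a+130];cv2.imwrite(f'pics/{n}18c.png',cv2.resize(i,None,fx=6,fy=6,interpolation=cv2.INTER_LANCZOS4))
    for m in('mallet_face','rest_top','mallet_grip'):
        l=landmark_of(m,n); print(n,m,l[:1])
E
```

```text
clock: 23.32
tool_pos: [0.501, 0.4684, 0.2523]
orientation: [180.0, 0.2, -119.5]
force: [0.9, -0.7, -0.4]
opening: 0.0798
[0.501  0.4684 0.2523] [ 0.8521 -0.6891 -0.437 ]
scene mallet_face []
scene rest_top []
scene mallet_grip [{'position': [256.4, 235.9], 'score': 0.61}]
side mallet_face [{'position': [280.6, 211.1], 'score': 0.93}]
side rest_top [{'position': [263.3, 233.0], 'score': 0.39}]
side mallet_grip [{'position': [277.8, 177.9], 'score': 0.56}]
```

View pics/scene18c.png

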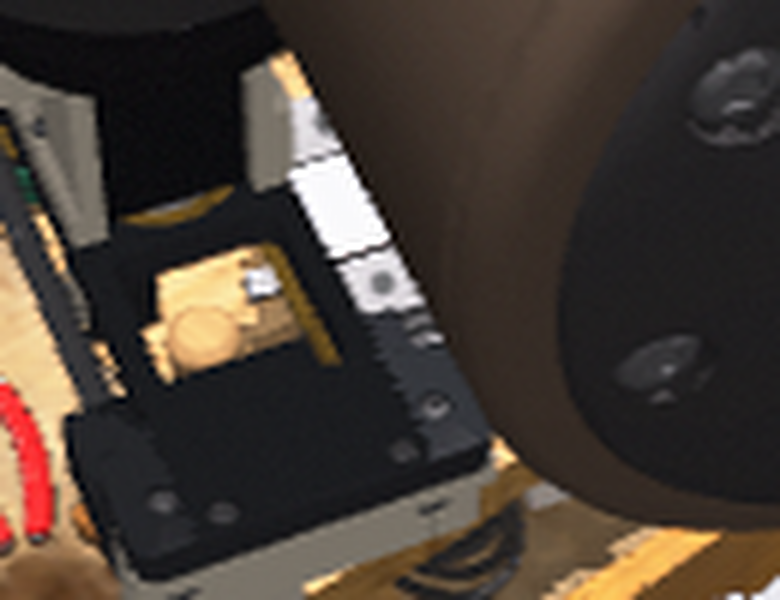

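View pics/side18c.png

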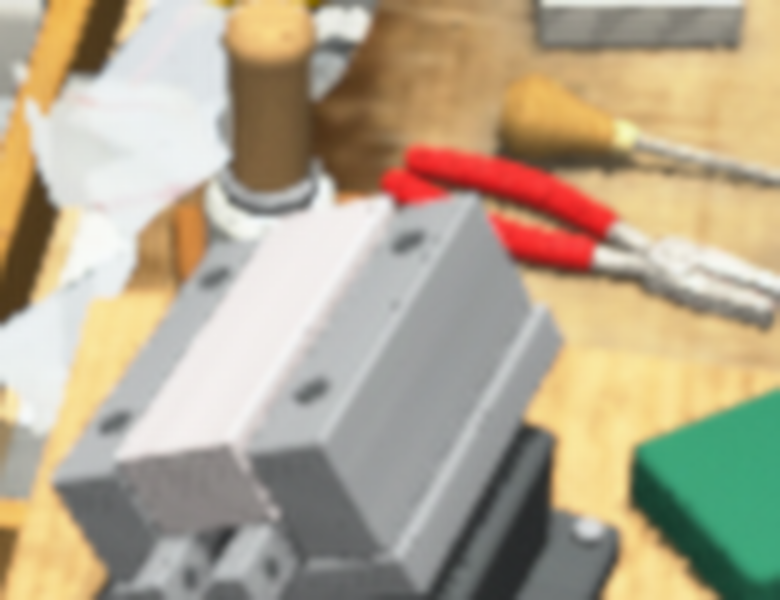

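```bash
python3 -m inch '[{"ax":0,"ay":0,"az":0,"dx":20,"dy":20,"dz":-50,"fingers":80},{"ax":0,"ay":0,"az":0,"dx":60,"dy":40,"dz":-90,"fingers":80},{"ax":0,"ay":0,"az":0,"dx":110,"dy":60,"dz":-120,"fingers":80},{"ax":0,"ay":0,"az":0,"dx":160,"dy":70,"dz":-150,"fingers":80},{"ax":0,"ay":0,"az":0,"dx":180,"dy":70,"dz":-150,"fingers":80}]'
python3 - <<'E'
from tap import *
t,r,g=cur();print(t,g['force'],clear(g['joint_pos']))
for n,(a,b) in {'scene':(235,175),'side':(235,215)}.items():
    s=snap(n,n+'19');i=cv2.imread(f'pics/{n}19.png');i=i[b:b+88,a:a+110] if n=='scene' else i[b:b+60,a:a+78];k=7 if n=='scene' else 10;cv2.imwrite(f'pics/{n}19c.png',cv2.resize(i,None,fx=k,fy=k,interpolation=cv2.INTER_LANCZOS4)[:600])
E
```

```text
clock: 24.35
tool_pos: [0.3528, 0.3427, 0.4049]
orientation: [-180.0, 0.6, -119.7]
force: [-0.2, 0.4, -0.2]
opening: 0.0798
[0.3528 0.3427 0.4049] [-0.1548  0.4454 -0.1984] [0.374 0.448 0.274 0.264 0.16 ]
```

View pics/scene19c.png

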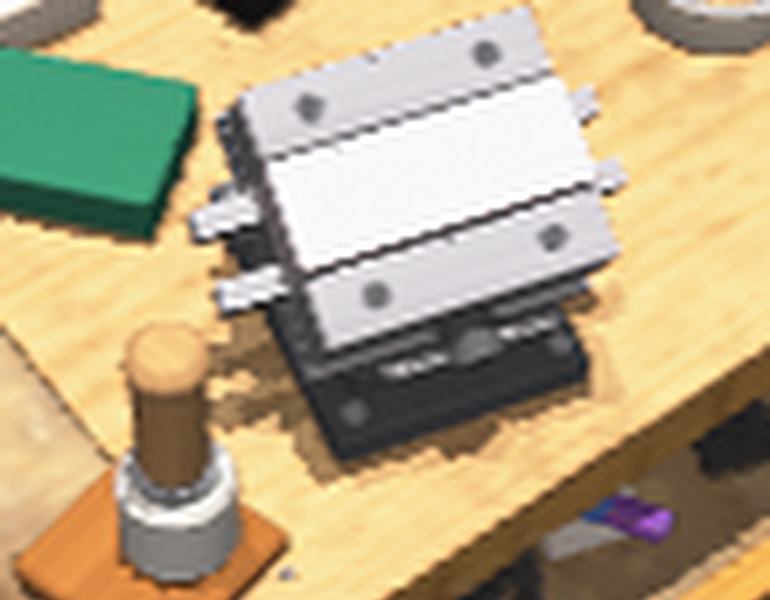

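View pics/side19c.png

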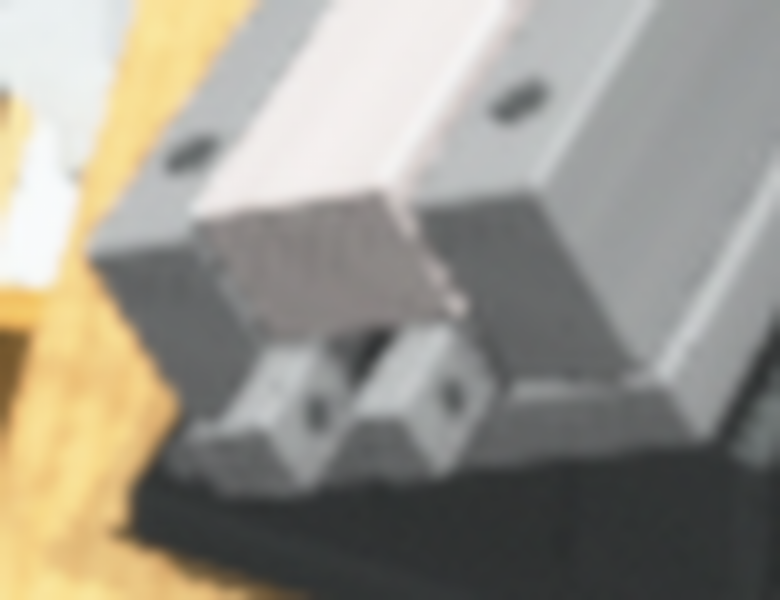

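```bash
python3 -c "
from plant import *
print(close_job(), get_obs()['clock'])"
```

```text
the job is handed in; nothing more can be done
the job is handed in; nothing more can be done
```

The job is handed in, at about 24.5 s on the robot's clock (limit 58 s). The parallel is level with its twin, the bar is tapped down onto both, and the mallet stands upright on its rest.

**Parallel:** I pushed the lower parallel in by about 35 mm with the finger sides. By my pixel measurements both pairs of ends agree to about 0.3 mm, and the last pictures look the same. The calibration is only good to about 2 mm.

**Bar:** I tapped it with the mallet held square, at the centre and near both ends.
- **Seating:** It stops dead at every spot under about 30 to 42 N, at bed z 38.6 to 39.0 mm. The target was 40 mm, and I put the difference down to camera and frame offset.
- **Pictures:** The bar shows parallel to the jaws, about 4 mm above them, with no visible gap over either parallel.

**Mallet:** It went back to the spot it came from, upright near the middle of its rest. The fingers are open and the arm is clear of everything.

**What went less smoothly:**
- The first push pose was out of reach because a joint came to its range limit, so I tilted the tool 10 degrees.
- One push stalled at about 7 to 9 N. From the force and moment I judged the contact to be at the parallel, so I backed off and finished the push.
- I did not separately test that the parallels can no longer slide; I inferred it from the solid seating.
- At the end, the trained networks missed the mallet face and the rest in the scene view because the arm blocked it, so I checked those by eye after moving the arm.

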